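# File the spatulas by length

### The arm

A 6-joint arm with a two-finger parallel gripper is mounted at the origin on the work surface. World frame = base frame: x ahead of the robot, y to its left, z up, the work surface at z = 0. Lengths are in m, angles in rad, forces in N, time in s.
With the tool pointing down it reaches from about 0.325 to 0.875 m from the base axis. Payload 4.4 kg.
Tool frame: the origin (TCP) lies midway between the tips of the shut fingers; the grasp point (between the pads) lies 19 mm behind it; z points along the fingers, y is the line along which they close (so a half turn about z gives the same grasp; the last joint's range is limited). The gripper opens to 85 mm and grips with 20 to 120 N. Pads are 22 mm wide; open, the fingers measure 114 mm over their backs; the gripper's body (76 mm by 85 mm) begins 54 mm behind the grasp point. The pads swing forward as they close: fully open they stand 13 mm farther back than shut.
Start: joints at [-1.347, 0.207, 1.542, -0, 1.393, -0.15], TCP at [0.21, -0.535, 0.205] pointing down, gripper open.
Joint ranges: [-2.73, 2.73], [-0.86, 2.22], [0.23, 2.46], [-1.11, 4.25], [0.08, 2.63], [-2.82, 2.82]. Speed limits (rad/s): [2.79, 2.79, 3.14, 3.14, 3.14, 3.14].

### API

Orientations are given as a unit quaternion [x, y, z, w].
In Python, from station import robot gives the robot as it stands.
- The arm moves only by the tool carry_out, never from a script. Its argument "targets" is a list of rows, each an object of numbers: "dx", "dy", "dz": the shift along the tool's x, y, z in m; "rx", "ry", "rz": the turn, a rotation vector about the tool's x, y, z in degrees. In form: [{"dx": .., "dy": .., "dz": .., "rx": .., "ry": .., "rz": ..}, ...]. A call has 1 to 20 rows; each row shifts and turns the commanded pose from where the row before left it, along the tool's axes as they then stand; what a row does not reach is not made up. A row lasts 1/10 s, in which the tool goes at most 50 mm and 8.59 degrees, less where a joint would pass 70% of its speed; a pose out of reach is approached as far as the arm can. A call is refused whole if a number of a shift passes 0.05 or a number of a turn 8.59, either way. A call with a gripper value outside its range is refused whole. "gripper" is the finger opening in m, from 0 to 0.0854, set as the call begins (left out, the last holds). The fingers move at their own pace and stop on an object; "newtons" is the grip in N (left out, the last holds). Time passes only in rows, so rows that do not move let the fingers close. It gives the time, the measured TCP pose, the force, the opening and the grip force at its end, in the units of the state.
- robot.observe(): the state, without advancing time (a new reading comes with each control period).
- robot.get_image(name): name is "scene" or "top" or "wrist"; returns the picture (384x512x3 uint8, blue, green, red); there is no depth.
- robot.calibration(name): a dict with "mtx" (3x3 intrinsics, pixels), "R" (3x3) and "t" (3): a world point X has camera coordinates R X + t. Camera axes: x right, y down, z forward; pixel columns grow to the right and rows downward; lengths in m; the calibration is good to about 2 mm. A picture is of the moment at which its call begins: read the wrist's pose just before it. calibration takes no time and is no camera call; for the wrist camera it gives the pose at the moment of the call.
- robot.finish_job(): hands the job in; it is judged then, once.
Trained networks look in the newest picture that a camera, given by its name, has taken for a name from the list of things; names that differ only in an ending like _2 or _b are one class to them, and where a whole thing is asked for, a point or a joint stands for the part that bears it (a point fixed in the world has none). Each returns a list of dicts, best first, with "conf" (0 to 1); they miss things now and then, are a little off and sometimes report something else, mostly with a low value. They report only what shows in the picture. A call takes as long as a camera call. They do not tell look-alikes from the thing itself.
- robot.silhouettes(camera, query): "region" (384x512 bool, what is visible of it) and "box" ([left, top, width, height] in pixels, round what is visible of it).
- robot.place_of(camera, query): "position" ([column, row] in pixels: a listed point, or the origin of a listed thing).
The state is a dict: "time": time; "joint_positions": joint angles; "joint_vel": joint speeds; "joint_efforts": joint torques, N m; "eef_pos": TCP position; "ee_rot": TCP orientation; "ft_force": force on the tool from outside, world axes, zero at the start; "wrist_torque": the same for the moment, N m; "opening": finger opening in m; "finger_force": force on a finger pad.
Only numpy, scipy, OpenCV 4.12 (cv2) and the standard library are available. Lean on these libraries where they do the work, as an engineer would, in place of code of your own. Each camera call takes 0.05 s, during which the arm holds its last target. There are 200 camera calls.

### The job

Put the three black-handled spatulas away in the tray, each lying flat down in the row that matches its length: two lie on the table, and the third stands in the white sloped rest, where only the end of its handle is free, so it has to be laid down and taken again by the middle to go into its row. They may point either way in the rows, upper face up. Leave the bottles, jars and dishes where they stand.

Things in the scene. Friction and masses are not known exactly. Their poses are not given: they have to be found in the camera images.
- spatula_short: the short spatula, 120 mm long, 16 mm wide, 50 g: black handle 12 mm thick on its +x 72 mm, steel blade 4 mm thick on its other end. Origin on its flat underside at mid-length; x along it to the handle's butt, z up. At the start it lies flat on the table.
- row_short: tray row for the short spatula: lane 132 mm long, 24 mm wide inside, between white walls on a blue floor 212 by 58 mm. Origin: centre of the underside; x along the lane, z up. Lane floor at z = 6 mm, wall tops at 20 mm; no side walls over the middle 44 mm (room for fingers). Rows lie 62 mm apart in any order.
- spatula_medium: the medium spatula, 150 mm long, 16 mm wide, 50 g: black handle 12 mm thick on its +x 90 mm, steel blade 4 mm thick on its other end. Origin on its flat underside at mid-length; x along it to the handle's butt, z up. Starts in the sloped rest, blade low, handle rising away from the robot at 0.49 rad; the last 55 mm of handle are clear of the rest.
- row_medium: tray row for the medium spatula: lane 162 mm long, 24 mm wide inside, between white walls on a blue floor 212 by 58 mm. Origin: centre of the underside; x along the lane, z up. Lane floor at z = 6 mm, wall tops at 20 mm; no side walls over the middle 44 mm (room for fingers). Rows lie 62 mm apart in any order.
- spatula_long: the long spatula, 180 mm long, 16 mm wide, 50 g: black handle 12 mm thick on its +x 108 mm, steel blade 4 mm thick on its other end. Origin on its flat underside at mid-length; x along it to the handle's butt, z up. At the start it lies flat on the table.
- row_long: tray row for the long spatula: lane 192 mm long, 24 mm wide inside, between white walls on a blue floor 212 by 58 mm. Origin: centre of the underside; x along the lane, z up. Lane floor at z = 6 mm, wall tops at 20 mm; no side walls over the middle 44 mm (room for fingers). Rows lie 62 mm apart in any order.
- rest: white sloped rest, fixed, a 42 mm wide trough 95 mm long rising away from the robot at 0.49 rad. Origin on the table below the inside of its foot stop; x horizontal in the rising direction, z up. Trough floor: through x = 0, z = 16 mm; inner width 24 mm; side walls stand 18 mm above the floor (measured square to it).
- amber_bottle: bystander, leave alone: amber glass bottle, black cap, 60 mm wide, 130 mm high; origin at the centre of its underside.
- white_bottle: bystander, leave alone: white plastic bottle, 60 mm wide, 120 mm high; origin at the centre of its underside.
- ointment_jar: bystander, leave alone: small white jar with a green lid, 44 mm wide, 40 mm high; origin at the centre of its underside.
- capsule_jar: bystander, leave alone: orange jar with a white lid, 70 mm wide, 90 mm high; origin at the centre of its underside.
- mortar: bystander, leave alone: white ceramic mortar (bowl), 100 mm wide, 60 mm high; origin at the centre of its underside.
- vial: bystander, leave alone: small green glass vial with a white cap, 36 mm wide, 60 mm high; origin at the centre of its underside.
- weigh_dish: bystander, leave alone: square white weighing dish, 90 by 90 mm, 20 mm high; origin at the centre of its underside.
Mind the look-alikes: they are no part of the job. What is shaped like the spatula_long but turquoise is not meant. What is shaped like the spatula_short but orange is not meant.

How it is judged:
At the end, for the whole second after the job is handed in: Each spatula lies at rest, right side up and level within 0.1 rad, on the lane floor of the row of its own length: origin within 9 mm along and 7 mm across of the row centre, 2 to 10 mm above the row origin, in line within 0.1 rad (either way round), under 0.02 m/s (x of spatula_short in the frame of row_short between -0.009 and 0.009 m and y of spatula_short in the frame of row_short between -0.007 and 0.007 m and z of spatula_short in the frame of row_short between 0.002 and 0.01 m and angle between each of spatula_short, spatula_medium, spatula_long's own z axis and vertical below 0.1 rad and angle between the x axis of spatula_short and the x axis of row_short, either way round below 0.1 rad and linear speed of each of spatula_short, spatula_medium, spatula_long below 0.02 m/s and x of spatula_medium in the frame of row_medium between -0.009 and 0.009 m and y of spatula_medium in the frame of row_medium between -0.007 and 0.007 m and z of spatula_medium in the frame of row_medium between 0.002 and 0.01 m and angle between the x axis of spatula_medium and the x axis of row_medium, either way round below 0.1 rad and x of spatula_long in the frame of row_long between -0.009 and 0.009 m and y of spatula_long in the frame of row_long between -0.007 and 0.007 m and z of spatula_long in the frame of row_long between 0.002 and 0.01 m and angle between the x axis of spatula_long and the x axis of row_long, either way round below 0.1 rad); the robot touches nothing.
It fails at once if a bystander (bottle, jar, mortar, vial or dish) is moved more than 30 mm or tipped over (distance of any of amber_bottle, white_bottle, ointment_jar, capsule_jar, mortar, vial, weigh_dish from where it was at the start of the episode above 0.03 m or angle between any of amber_bottle, white_bottle, ointment_jar, capsule_jar, mortar, vial, weigh_dish's own z axis and vertical above 0.5 rad).
It also fails if it takes over 72 s, if anything falls off the work surface, if the arm or the gripper's body presses on something with over 40 N, if the wrist force passes 120 N, or if a joint passes its speed limit or range.

## Working session

There is one attempt and no reset: what is moved stays moved. The work goes in short steps, Python scripts to look and compute and a tool call to move; the robot and the scene stay as the last step left them, time stands still between calls to the robot, and variables do not carry over. Pictures are saved under pics/ and viewed, at most 10 in all, crops included, and the job is handed in when it is done.

Besides the shell and the picture viewer there is one more tool, called after "Request:" as a command line: name --argument value ..., lists and objects as JSON in quotes. carry_out: Moves the arm, as the interface text tells. Its arguments: {"type":"object","properties":{"targets":{"type":"array","items":{"type":"object","properties":{"dx":{"type":"number"},"dy":{"type":"number"},"dz":{"type":"number"},"rx":{"type":"number"},"ry":{"type":"number"},"rz":{"type":"number"}}}},"gripper":{"type":"number"},"newtons":{"type":"number"}},"required":["targets"]}

```bash
mkdir -p pics; python3 - <<'E'
from station import robot
import cv2
for n in("scene","top"):
    cv2.imwrite(f"pics/{n}0.png",robot.get_image(n))
    c=robot.calibration(n);print(n,c)
    for q in["spatula_short","spatula_medium","spatula_long","row_short","row_medium","row_long","rest"]:
        print(q,[(p["conf"],p["position"]) for p in robot.place_of(n,q)])
print(robot.observe())
E
```

```text
scene {'mtx': array([[366.35271391,   0.        , 251.19196787],
       [  0.        , 366.35271391, 193.19072307],
       [  0.        ,   0.        ,   1.        ]]), 'R': array([[ 0.50149279,  0.86511101, -0.00937711],
       [ 0.65351446, -0.38589124, -0.65115805],
       [-0.56694254,  0.32042299, -0.75888423]]), 't': array([-0.27380525, -0.33314046,  1.47011283])}
spatula_short [(0.7, [209.7, 208.5]), (0.69, [196.0, 178.2])]
spatula_medium [(0.55, [167.6, 211.3])]
spatula_long [(0.73, [323.5, 249.9]), (0.62, [253.2, 194.3]), (0.57, [240.6, 152.9])]
row_short [(0.71, [318.4, 180.7]), (0.65, [255.3, 195.8])]
row_medium [(0.62, [303.6, 187.0])]
row_long [(0.65, [334.7, 168.4])]
rest [(0.91, [167.4, 216.7]), (0.29, [212.7, 210.8])]
top {'mtx': array([[356.06885296,   0.        , 255.53203652],
       [  0.        , 356.06885296, 187.95139818],
       [  0.        ,   0.        ,   1.        ]]), 'R': array([[-0.02553489, -0.99965854, -0.00554747],
       [-0.98983401,  0.02605984, -0.13981957],
       [ 0.13991639,  0.0019208 , -0.99016146]]), 't': array([0.00325208, 0.55952643, 0.
[... 375 characters left out ...]
joint_positions': array([-1.34649820e+00,  2.06602332e-01,  1.54146449e+00, -1.47963198e-06,
        1.39352117e+00, -1.50519036e-01]), 'joint_vel': array([ 0.00145022,  0.00060114,  0.00030742, -0.0004049 ,  0.00036173,
       -0.00059606]), 'joint_efforts': array([-5.51877383e-04, -3.82998848e+01, -2.91954643e+01, -1.71687707e-04,
        5.94777011e-04,  1.63644330e-05]), 'eef_pos': array([ 0.21049056, -0.5351013 ,  0.20509722]), 'ee_rot': array([ 9.82490326e-01,  1.86313606e-01, -6.41744006e-07,  2.35660580e-06]), 'ft_force': array([ 0.14719627,  0.42809298, -0.40010854]), 'wrist_torque': array([-0.02670141,  0.00295944, -0.01544868]), 'finger_force': 0.0, 'opening': 0.08548529645357529}
```

```bash
python3 - <<'E'
import cv2
a=cv2.imread("pics/top0.png")
cv2.imwrite("pics/topc.png",cv2.resize(a[120:320,110:390],None,fx=2.85,fy=2.85,interpolation=cv2.INTER_CUBIC))
E
```

```text
(no output)
```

View pics/topc.png

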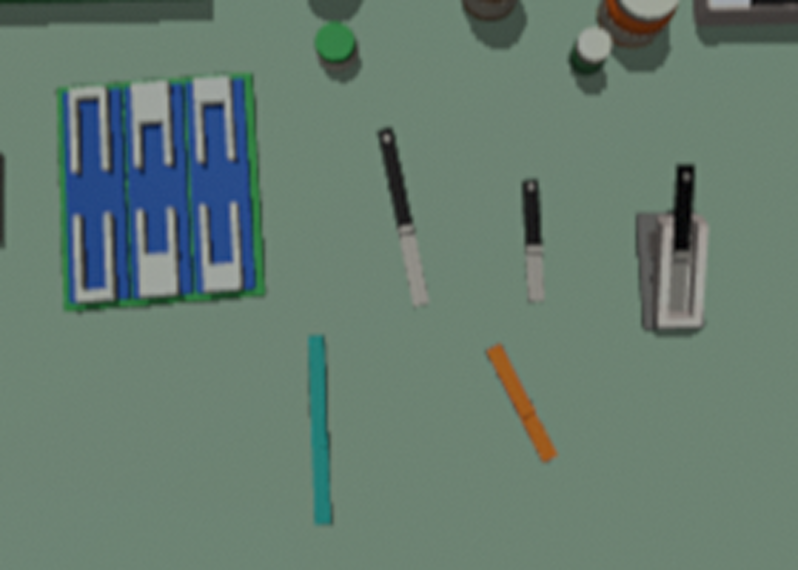

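View pics/scene0.png

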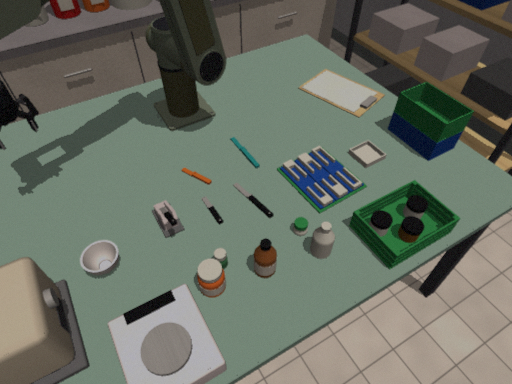

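The top view shows black spatulas at about (251,196) long, (297,205) short and (350,190) in the rest at lower right. The turquoise (222,271) and orange (293,261) strips are the look-alikes, because the ones meant have black handles. The lanes from left to right are longest (146), shortest (164) and middle (186), so long, short, medium. Now I'll measure.

```bash
cat > h.py <<'E'
from station import robot
import numpy as np, cv2
from scipy.spatial.transform import Rotation as Ro
def px2w(c,p,z):
    K,R,t=c["mtx"],np.array(c["R"]),np.array(c["t"])
    d=R.T@np.linalg.solve(K,[p[0],p[1],1.]); o=-R.T@t
    return o+d*(z-o[2])/d[2]
def w2px(c,X):
    q=c["mtx"]@(np.array(c["R"])@np.array(X,float)+c["t"]); return q[:2]/q[2]
def black_axis(img,c,box,z,thr=60):
    "handle ends from dark pixels in box (l,t,w,h)"
    l,t,w,h=box; s=img[t:t+h,l:l+w]; m=(s.max(2)<thr).astype(np.uint8)
    n,lab,st,ce=cv2.connectedComponentsWithStats(m); k=1+np.argmax(st[1:,4])
    v,u=np.nonzero(lab==k)
    P=np.array([px2w(c,(a+l,b+t),z) for a,b in zip(u,v)])[:,:2]
    m0=P.mean(0); d=np.linalg.svd(P-m0)[2][0]; d*=np.sign(d[0]); r=(P-m0)@d
    return m0,np.arctan2(d[1],d[0]),r.min(),r.max(),st[k,4]
E
python3 - <<'E'
from h import *
img=cv2.imread("pics/top0.png");c=robot.calibration("top")
for n,b in dict(long=(235,160,30,45),short=(286,178,22,35)).items():
    print(n,black_axis(img,c,b,.012))
for q in["row_short","row_medium","row_long","rest","vial","ointment_jar","amber_bottle","capsule_jar"]:
    for cam in("top","scene"):
        C=robot.calibration(cam);print(q,cam,[(p["conf"],px2w(C,p["position"],0.0).round(3)) for p in robot.place_of(cam,q)])
# lane rect corners (crop px)
f=lambda u,v,z:px2w(c,(110+u/2.85,120+v/2.85),z)[:2].round(4)
print("tray ends",[f(*p,.02) for p in [(87,90),(96,301),(150,83),(158,295),(212,77),(222,291)]])
print("medium butt",f(686,168,.1),"rest front",f(679,324,.03),f(684,215,.07))
E
```

```text
long (array([0.57897829, 0.00884614]), np.float64(0.17408947010140743), np.float64(-0.045028984813945724), np.float64(0.05149602229127649), np.int32(140))
short (array([ 0.5396359 , -0.12538146]), np.float64(0.01391650460286099), np.float64(-0.027978973578623306), np.float64(0.03215662602887805), np.int32(96))
row_short top [(0.57, array([0.585, 0.25 , 0.   ]))]
row_short scene [(0.71, array([0.585, 0.235, 0.   ])), (0.65, array([0.535, 0.021, 0.   ]))]
row_medium top [(0.66, array([0.575, 0.187, 0.   ]))]
row_medium scene [(0.62, array([0.583, 0.176, 0.   ]))]
row_long top [(0.78, array([0.582, 0.302, 0.   ])), (0.38, array([ 0.693, -0.179,  0.   ]))]
row_long scene [(0.65, array([0.567, 0.317, 0.   ]))]
rest top [(0.58, array([ 0.446, -0.262,  0.   ]))]
rest scene [(0.91, array([ 0.471, -0.253,  0.   ])), (0.29, array([ 0.521, -0.123,  0.   ]))]
vial top [(0.5, array([ 0.695, -0.186,  0.   ]))]
vial scene [(0.68, array([ 0.705, -0.177,  0.   ]))]
ointment_jar top [(0.72, array([0.71 , 0.058, 0.   ]))]
ointment_jar scene [(0.55, array([0.706, 0.073, 0.   ]))]
amber_bottle top [(0.56, array([ 0.772, -0.097,  0.   ]))]
amber_bottle scene [(0.76, array([ 0.78 , -0.097,  0.   ]))]
capsule_jar top [(0.63, array([ 0.52 , -0.127,  0.   ])), (0.58, array([ 0.745, -0.235,  0.   ]))]
capsule_jar scene [(0.75, array([ 0.747, -0.245,  0.   ])), (0.19, array([ 0.702, -0.188,  0.   ]))]
tray ends [array([0.6758, 0.3147]), array([0.4648, 0.3018]), array([0.6813, 0.2515]), array([0.4691, 0.2414]), array([0.6858, 0.1893]), array([0.4713, 0.179 ])]
medium butt [ 0.5679 -0.2584] rest front [ 0.428 -0.261] [ 0.5284 -0.2618]
```

Request:
carry_out --targets '[{"dz":-0.03,"rz":7.17},{"dz":-0.03,"rz":7.17},{"dz":-0.03,"rz":7.17},{"dx":0.027,"dy":-0.035},{"dx":0.027,"dy":-0.035},{"dx":0.027,"dy":-0.035},{"dx":0.027,"dy":-0.035},{"dx":0.027,"dy":-0.035},{"dx":0.027,"dy":-0.035},{"dx":0.027,"dy":-0.035},{"dx":0.027,"dy":-0.035},{"dx":0.027,"dy":-0.035},{"dx":0.027,"dy":-0.035},{"dx":0},{"dx":0}]' --gripper 0.04

```text
validation failed for argument at $.ta...
```

```bash
python3 - <<'E'
from h import *
s=robot.observe();print(s["time"],s["eef_pos"],s["ee_rot"],s["opening"])
c=robot.calibration("wrist");im=robot.get_image("wrist");cv2.imwrite("pics/w1.png",im);np.save("w1.npy",c)
print(c)
for n,X in dict(short=(.5396,-.1254,.012),butt=(.568,-.258,.09),rest=(.43,-.262,.02)).items(): print(n,w2px(c,X))
E
```

```text
1.6 [ 0.21047433 -0.53509934  0.2050828 ] [ 9.82491730e-01  1.86306198e-01 -1.08973128e-05  4.17902870e-06] 0.08500666889275538
{'mtx': array([[320.78050791,   0.        , 255.4724346 ],
       [  0.        , 320.78050791, 189.39247415],
       [  0.        ,   0.        ,   1.        ]]), 'R': array([[ 3.66072105e-01, -9.30586393e-01, -4.24257417e-04],
       [-8.97406406e-01, -3.53140413e-01,  2.64487413e-01],
       [-2.46278210e-01, -9.64407327e-02, -9.64389044e-01]]), 't': array([-0.57487625, -0.03392607,  0.37792171])}
short [ -85.03729045 -425.5276532 ]
butt [  24.35369312 -591.4909941 ]
rest [  55.08962999 -182.15470962]
```

View pics/w1.png

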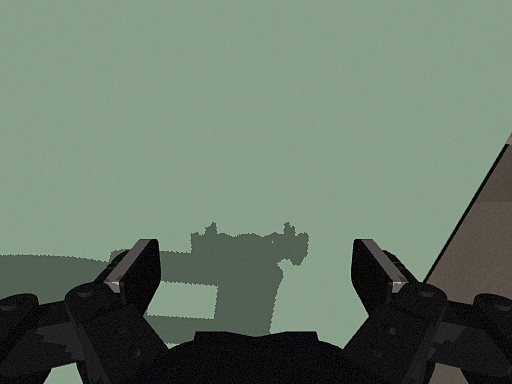

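The wrist view shows only empty table and the open fingers, because the move was refused. I'll resend it with all six fields.

Request:
carry_out --targets '[{"dx":0.0,"dy":0.0,"dz":-0.03,"rx":0.0,"ry":0.0,"rz":7.17},{"dx":0.0,"dy":0.0,"dz":-0.03,"rx":0.0,"ry":0.0,"rz":7.17},{"dx":0.0,"dy":0.0,"dz":-0.03,"rx":0.0,"ry":0.0,"rz":7.17},{"dx":0.025,"dy":-0.035,"dz":0.0,"rx":0.0,"ry":0.0,"rz":0.0},{"dx":0.025,"dy":-0.035,"dz":0.0,"rx":0.0,"ry":0.0,"rz":0.0},{"dx":0.025,"dy":-0.035,"dz":0.0,"rx":0.0,"ry":0.0,"rz":0.0},{"dx":0.025,"dy":-0.035,"dz":0.0,"rx":0.0,"ry":0.0,"rz":0.0},{"dx":0.025,"dy":-0.035,"dz":0.0,"rx":0.0,"ry":0.0,"rz":0.0},{"dx":0.025,"dy":-0.035,"dz":0.0,"rx":0.0,"ry":0.0,"rz":0.0},{"dx":0.025,"dy":-0.035,"dz":0.0,"rx":0.0,"ry":0.0,"rz":0.0},{"dx":0.025,"dy":-0.035,"dz":0.0,"rx":0.0,"ry":0.0,"rz":0.0},{"dx":0.025,"dy":-0.035,"dz":0.0,"rx":0.0,"ry":0.0,"rz":0.0},{"dx":0.025,"dy":-0.035,"dz":0.0,"rx":0.0,"ry":0.0,"rz":0.0},{"dx":0.0,"dy":0.0,"dz":0.0,"rx":0.0,"ry":0.0,"rz":0.0},{"dx":0.0,"dy":0.0,"dz":0.0,"rx":0.0,"ry":0.0,"rz":0.0}]' --gripper 0.04

```text
time: 3.15
eef_pos: [0.461, -0.1845, 0.2951]
ee_rot: [1.0, 0.001, -0.0, 0.0]
ft_force: [-0.7, 0.2, -0.4]
opening: 0.0398
finger_force: 0.0
```

```bash
python3 - <<'E'
from h import *
c=robot.calibration("wrist");im=robot.get_image("wrist");cv2.imwrite("pics/w2.png",im)
import pickle;pickle.dump(c,open("w2.pkl","wb"))
for n,X in dict(short=(.5396,-.1254,.012),butt=(.568,-.258,.09),rest=(.43,-.262,.02)).items(): print(n,w2px(c,X))
E
```

```text
short [211.83760217  92.43143345]
butt [323.32057819  63.5556032 ]
rest [310.38276282 173.4628269 ]
```

View pics/w2.png

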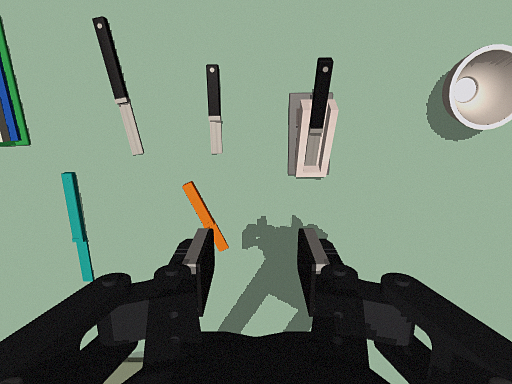

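The wrist view shows the long black spatula near (118,85), the short one at (213,108) and the medium one in the rest at (320,95). Turquoise (78,225) and orange (205,215) are the look-alikes. The mortar is far right at (490,88).

```bash
python3 - <<'E'
from h import *
import pickle
c=pickle.load(open("w2.pkl","rb"));im=cv2.imread("pics/w2.png")
for n,b in dict(long=(85,10,50,100),short=(200,58,25,65)).items():
    m0,y,a,e,k=black_axis(im,c,b,.012); L=dict(long=.18,short=.12)[n]
    d=np.array([np.cos(y),np.sin(y)]); print(n,m0,y,a,e,k,"origin",m0+d*(e-L/2), m0+d*((a+e)/2+.3*L-L/2))
s=im[50:140,308:340];m=(s.max(2)<60)
for r in range(0,90,6): 
    u=np.nonzero(m[r])[0]; print(50+r,(u.min()+308,u.max()+308) if len(u) else None,end=" ")
v,u=np.nonzero(m);print("rows",v.min()+50,v.max()+50)
z=im[45:185,280:345];cv2.imwrite("pics/med.png",cv2.resize(z,None,fx=4,fy=4,interpolation=cv2.INTER_CUBIC))
E
```

```text
long [0.58183965 0.0058879 ] 0.18725025903495163 -0.05687507805853391 0.05032405066668099 1150 origin [ 0.54285724 -0.0014981 ] [ 0.54325068 -0.00142355]
short [ 0.54196507 -0.12739539] 0.019918445037859823 -0.03213409989819329 0.0324085552071379 595 origin [ 0.51437909 -0.12794493] [ 0.51810703 -0.12787067]
50 None 56 None 62 (np.int64(317), np.int64(332)) 68 (np.int64(317), np.int64(331)) 74 (np.int64(316), np.int64(330)) 80 (np.int64(315), np.int64(329)) 86 (np.int64(314), np.int64(329)) 92 (np.int64(313), np.int64(328)) 98 (np.int64(312), np.int64(327)) 104 (np.int64(312), np.int64(326)) 110 (np.int64(311), np.int64(325)) 116 (np.int64(311), np.int64(324)) 122 (np.int64(310), np.int64(323)) 128 (np.int64(309), np.int64(313)) 134 None rows 58 130
```

View pics/med.png

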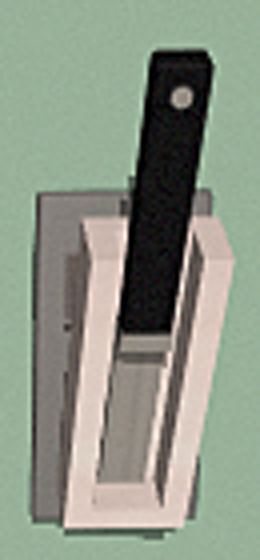

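```bash
python3 - <<'E'
from h import *
import pickle
c=pickle.load(open("w2.pkl","rb"));im=cv2.imread("pics/w2.png")
print("cam",-np.array(c["R"]).T@c["t"])
a=px2w(c,(325.5,61),.0972);b=px2w(c,(315.9,128.2),.0548);print(a,b,a-b,np.hypot(*(a-b)[:2]))
r=px2w(c,(280+105/4,45+220/4),.07);f=px2w(c,(280+125/4,45+525/4),.02);print("restends",r,f)
hsv=cv2.cvtColor(im,cv2.COLOR_BGR2HSV)
s=hsv[60:160,200:230];m=(s[...,1]<35)|(s[...,2]<70);v,u=np.nonzero(m)
print("short rows",v.min()+60,v.max()+60,[ (np.nonzero(m[k])[0].min()+200,np.nonzero(m[k])[0].max()+200,im[60+k,213].tolist()) for k in range(2,96,6) if m[k].any()])
print(px2w(c,(213,v.min()+60),.012),px2w(c,(215.5,v.max()+60),.002))
for q in("spatula_short","spatula_medium","spatula_long"):
  for cam in["wrist"]:print(q,[(p["conf"],p["position"],px2w(c,p["position"],.05 if "med" in q else 0).round(4)) for p in robot.place_of(cam,q)],w2px(c,(.543,-.0014,0)))
E
```

```text
cam [ 0.52827593 -0.18419604  0.46317214]
[ 0.5697881  -0.25875107  0.0972    ] [ 0.49581927 -0.26006002  0.0548    ] [0.07396883 0.00130894 0.0424    ] 0.07398041343040238
restends [ 0.52981088 -0.24413907  0.07      ] [ 0.42596273 -0.26342006  0.02      ]
short rows 60 159 [(np.int64(202), np.int64(227), [154, 179, 154]), (np.int64(200), np.int64(229), [153, 165, 172]), (np.int64(207), np.int64(219), [48, 48, 49]), (np.int64(203), np.int64(223), [45, 43, 49]), (np.int64(204), np.int64(221), [47, 48, 49]), (np.int64(208), np.int64(219), [42, 40, 45]), (np.int64(206), np.int64(219), [41, 43, 44]), (np.int64(208), np.int64(225), [46, 45, 48]), (np.int64(209), np.int64(220), [41, 41, 45]), (np.int64(208), np.int64(219), [183, 195, 204]), (np.int64(201), np.int64(219), [187, 200, 209]), (np.int64(207), np.int64(228), [173, 186, 193]), (np.int64(210), np.int64(224), [178, 188, 194]), (np.int64(203), np.int64(228), [176, 188, 194]), (np.int64(203), np.int64(228), [173, 184, 193]), (np.int64(202), np.int64(227), [174, 187, 197])]
[ 0.58038251 -0.12831414  0.012     ] [ 0.44723076 -0.12626626  0.002     ]
spatula_short [(0.86, [205.5, 216.6], array([ 0.3576, -0.1079,  0.    ]))] [123.02184166  89.89990566]
spatula_medium [(0.61, [317.2, 114.5], array([ 0.5124, -0.2617,  0.05  ]))] [123.02184166  89.89990566]
spatula_long [(0.81, [80.7, 225.3], array([0.3429, 0.0855, 0.    ])), (0.66, [124.1, 90.3], array([ 0.5425, -0.0028,  0.    ])), (0.18, [459.5, 90.7], array([ 0.5429, -0.4659,  0.    ]))] [123.02184166  89.89990566]
```

```bash
python3 - <<'E'
from h import *
import pickle
c=pickle.load(open("w2.pkl","rb"));im=cv2.imread("pics/w2.png")
g=cv2.GaussianBlur(im,(5,5),0)
print([(r,g[r,212:214].mean(0).mean().astype(int).tolist()) for r in range(58,72)]);print([(r,int(g[r,213].mean())) for r in range(112,124)])
print([(r,g[r,216].astype(int).tolist()) for r in range(148,162)])
for r,z,u in((64,.012,212.5),(116,.012,214.5),(154,.004,216)):print(px2w(c,(u,r),z))
for l in((100,17),(140,154)):print(px2w(c,l,.012 if l[1]<50 else .004))
E
```

```text
[(58, 161), (59, 160), (60, 161), (61, 162), (62, 158), (63, 135), (64, 91), (65, 56), (66, 57), (67, 93), (68, 140), (69, 171), (70, 171), (71, 139)]
[(112, 39), (113, 39), (114, 52), (115, 94), (116, 149), (117, 180), (118, 183), (119, 168), (120, 148), (121, 146), (122, 166), (123, 182)]
[(148, [166, 176, 186]), (149, [166, 176, 186]), (150, [166, 177, 186]), (151, [165, 176, 185]), (152, [158, 169, 176]), (153, [143, 157, 154]), (154, [136, 154, 139]), (155, [143, 165, 142]), (156, [151, 176, 150]), (157, [153, 178, 152]), (158, [153, 177, 152]), (159, [153, 177, 152]), (160, [153, 177, 152]), (161, [152, 176, 151])]
[ 0.57546219 -0.12749289  0.012     ]
[ 0.50863452 -0.12799964  0.012     ]
[ 0.45486565 -0.12746369  0.004     ]
[0.63111858 0.01361436 0.012     ]
[ 0.45464536 -0.01796218  0.004     ]
```

Request:
carry_out --targets '[{"dx":0.0275,"dy":-0.0285,"dz":0.03,"rx":0,"ry":0,"rz":-1.1},{"dx":0.0275,"dy":-0.0285,"dz":0.03,"rx":0,"ry":0,"rz":0},{"dx":0,"dy":0,"dz":0.05,"rx":0,"ry":0,"rz":0},{"dx":0,"dy":0,"dz":0.05,"rx":0,"ry":0,"rz":0},{"dx":0,"dy":0,"dz":0.05,"rx":0,"ry":0,"rz":0},{"dx":0,"dy":0,"dz":0.04,"rx":0,"ry":0,"rz":0},{"dx":0,"dy":0,"dz":0.02,"rx":0,"ry":0,"rz":0},{"dx":0,"dy":0,"dz":0.01,"rx":0,"ry":0,"rz":0},{"dx":0,"dy":0,"dz":0.006,"rx":0,"ry":0,"rz":0},{"dx":0,"dy":0,"dz":0.004,"rx":0,"ry":0,"rz":0},{"dx":0,"dy":0,"dz":0,"rx":0,"ry":0,"rz":0},{"dx":0,"dy":0,"dz":0,"rx":0,"ry":0,"rz":0}]'

```text
time: 4.55
eef_pos: [0.5163, -0.1283, 0.0064]
ee_rot: [1.0, 0.009, 0.001, 0.001]
ft_force: [0.0, 0.1, 0.5]
opening: 0.0404
finger_force: 0.0
```

Request:
carry_out --targets '[{"dx":0,"dy":0,"dz":0,"rx":0,"ry":0,"rz":0},{"dx":0,"dy":0,"dz":0,"rx":0,"ry":0,"rz":0},{"dx":0,"dy":0,"dz":0,"rx":0,"ry":0,"rz":0},{"dx":0,"dy":0,"dz":0,"rx":0,"ry":0,"rz":0},{"dx":0,"dy":0,"dz":0,"rx":0,"ry":0,"rz":0}]' --gripper 0.0 --newtons 40

```text
time: 5.05
eef_pos: [0.5152, -0.1277, 0.0051]
ee_rot: [1.0, 0.009, 0.0, -0.0]
ft_force: [-0.1, 0.3, 0.5]
opening: 0.0
finger_force: 0.0
```

```bash
python3 - <<'E'
from h import *
im=robot.get_image("wrist");o=robot.observe();print(o["opening"],o["eef_pos"],o["finger_force"])
cv2.imwrite("pics/w3.png",im)
E
```

```text
0.00012251950581526584 [ 0.51518898 -0.12771079  0.00508334] 0.0
```

View pics/w3.png

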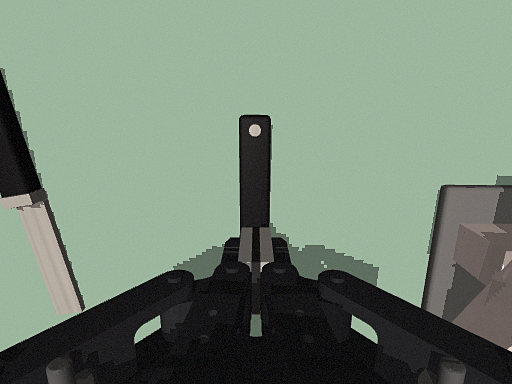

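The wrist view shows the short spatula straight ahead, butt at (255,116), with the shut fingers at (257,232) at or behind its handle end. I'll check where it is now.

```bash
python3 - <<'E'
from h import *
c=robot.calibration("wrist");ct=robot.calibration("top")
print(px2w(c,(255.5,116),.012),px2w(c,(255.5,228),.012),px2w(c,(255.5,130),.012))
o=robot.observe()["eef_pos"];print(w2px(c,o),w2px(c,(.503,-.1277,.012)),w2px(c,(.515,-.1277,.012)))
im=robot.get_image("top");l=im[170:240,285:312]
print([(170+r,int(l[r,8:16].mean(1).min())) for r in range(0,60,3)], w2px(ct,(.5755,-.1277,.012)))
s=robot.get_image("scene");c2=robot.calibration("scene");u,v=w2px(c2,(.52,-.1277,.02)).astype(int)
cv2.imwrite("pics/s3.png",cv2.resize(s[v-40:v+40,u-50:u+50],None,fx=6,fy=6,interpolation=cv2.INTER_CUBIC))
E
```

```text
[ 0.57547307 -0.12646113  0.012     ] [ 0.51659507 -0.12755922  0.012     ] [ 0.56870061 -0.12658744  0.012     ]
[255.72877271 225.64652056] [255.29502607 251.04577179] [255.70549845 230.7574824 ]
[(170, 60), (173, 50), (176, 47), (179, 48), (182, 51), (185, 47), (188, 49), (191, 47), (194, 45), (197, 40), (200, 28), (203, 14), (206, 10), (209, 12), (212, 34), (215, 72), (218, 74), (221, 75), (224, 75), (227, 73)] [296.44789757 182.62188524]
```

View pics/s3.png

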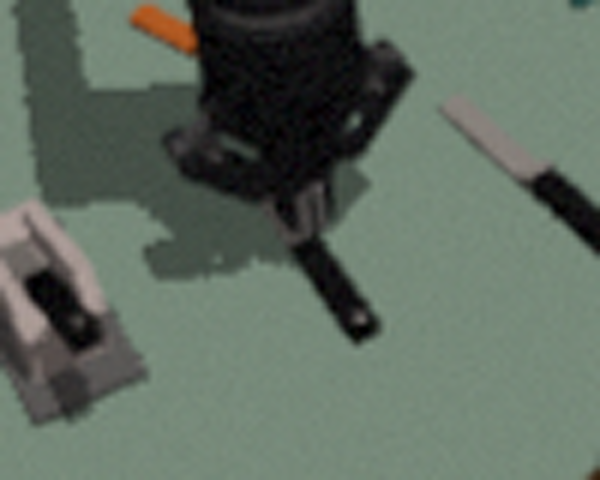

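```bash
python3 - <<'E'
from h import *
im=robot.get_image("wrist");g=im.mean(2).astype(int)
for r in (215,226,232,240,255,275,295,315,325):print(r,g[r,216:298:3].tolist())
c=robot.calibration("wrist");e=robot.observe()["eef_pos"]
for y in(-.008,0,.008):
  for x in(-.011,.011):print(x,y,w2px(c,e+[x,y,0.0]).round(),w2px(c,e+[x,y,.019]).round(),w2px(c,e+[x,y,.038]).round())
E
```

```text
215 [166, 163, 162, 166, 163, 168, 162, 166, 0, 29, 26, 25, 26, 38, 30, 30, 28, 29, 184, 162, 161, 166, 164, 165, 164, 164, 167, 163]
226 [168, 167, 166, 165, 162, 167, 165, 164, 0, 31, 15, 14, 24, 23, 17, 17, 16, 18, 109, 94, 167, 166, 165, 164, 165, 159, 163, 163]
232 [167, 166, 162, 167, 164, 164, 166, 163, 0, 88, 87, 84, 54, 12, 15, 86, 86, 87, 89, 93, 180, 165, 170, 166, 168, 164, 165, 168]
240 [162, 165, 164, 175, 1, 19, 13, 26, 78, 86, 85, 84, 24, 20, 10, 92, 85, 89, 91, 25, 19, 19, 22, 114, 94, 162, 167, 164]
255 [96, 102, 27, 22, 14, 21, 22, 26, 88, 82, 88, 87, 10, 18, 16, 87, 88, 85, 86, 46, 6, 12, 29, 27, 14, 98, 97, 100]
275 [16, 18, 22, 10, 16, 26, 15, 18, 23, 8, 9, 6, 53, 48, 51, 9, 18, 21, 16, 30, 23, 19, 21, 24, 26, 18, 23, 16]
295 [27, 10, 24, 21, 18, 17, 19, 30, 17, 19, 16, 16, 26, 30, 26, 18, 22, 19, 17, 24, 23, 29, 22, 27, 23, 23, 29, 24]
315 [15, 21, 20, 25, 19, 25, 18, 15, 19, 6, 24, 13, 114, 106, 109, 4, 27, 30, 12, 17, 12, 24, 6, 13, 6, 12, 11, 26]
325 [8, 12, 20, 23, 15, 14, 16, 11, 15, 22, 16, 5, 102, 104, 97, 61, 12, 32, 18, 16, 25, 13, 3, 6, 18, 15, 13, 5]
-0.011 -0.008 [269. 244.] [271. 260.] [273. 280.]
0.011 -0.008 [271. 207.] [272. 220.] [275. 235.]
-0.011 0 [255. 244.] [255. 260.] [255. 279.]
0.011 0 [256. 207.] [256. 219.] [256. 235.]
-0.011 0.008 [241. 243.] [240. 259.] [238. 279.]
0.011 0.008 [242. 207.] [240. 219.] [238. 234.]
```

The shut fingers sit above the handle: the pads' image scale puts the tips well behind the nominal TCP. So I'll open and go lower in small steps, watching the force.

Request:
carry_out --targets '[{"dx":0,"dy":0,"dz":0,"rx":0,"ry":0,"rz":0},{"dx":0,"dy":0,"dz":0,"rx":0,"ry":0,"rz":0},{"dx":0,"dy":0,"dz":0,"rx":0,"ry":0,"rz":0},{"dx":0,"dy":0,"dz":0,"rx":0,"ry":0,"rz":0},{"dx":0,"dy":0,"dz":0.003,"rx":0,"ry":0,"rz":0},{"dx":0,"dy":0,"dz":0.002,"rx":0,"ry":0,"rz":0},{"dx":0,"dy":0,"dz":0,"rx":0,"ry":0,"rz":0}]' --gripper 0.035

```text
time: 5.95
eef_pos: [0.5147, -0.1276, -0.0004]
ee_rot: [1.0, 0.009, -0.0, -0.0]
ft_force: [-0.6, -0.1, 0.7]
opening: 0.0346
finger_force: 0.0
```

Request:
carry_out --targets '[{"dx":0,"dy":0,"dz":0.002,"rx":0,"ry":0,"rz":0},{"dx":0,"dy":0,"dz":0.002,"rx":0,"ry":0,"rz":0},{"dx":0,"dy":0,"dz":0,"rx":0,"ry":0,"rz":0}]'

```text
time: 6.25
eef_pos: [0.5149, -0.1276, -0.0043]
ee_rot: [1.0, 0.009, -0.0, -0.0]
ft_force: [-0.3, 0.4, -0.3]
opening: 0.0352
finger_force: 0.0
```

Request:
carry_out --targets '[{"dx":0,"dy":0,"dz":0.002,"rx":0,"ry":0,"rz":0},{"dx":0,"dy":0,"dz":0.002,"rx":0,"ry":0,"rz":0},{"dx":0,"dy":0,"dz":0.001,"rx":0,"ry":0,"rz":0},{"dx":0,"dy":0,"dz":0,"rx":0,"ry":0,"rz":0}]'

```text
time: 6.65
eef_pos: [0.515, -0.1277, -0.0091]
ee_rot: [1.0, 0.009, -0.0, -0.0]
ft_force: [-0.4, 0.2, 0.3]
opening: 0.0347
finger_force: 0.0
```

Request:
carry_out --targets '[{"dx":0,"dy":0,"dz":0,"rx":0,"ry":0,"rz":0},{"dx":0,"dy":0,"dz":0,"rx":0,"ry":0,"rz":0},{"dx":0,"dy":0,"dz":0,"rx":0,"ry":0,"rz":0},{"dx":0,"dy":0,"dz":0,"rx":0,"ry":0,"rz":0},{"dx":0,"dy":0,"dz":0,"rx":0,"ry":0,"rz":0}]' --gripper 0.0 --newtons 40

```text
time: 7.15
eef_pos: [0.5152, -0.1277, -0.0089]
ee_rot: [1.0, 0.009, 0.0, -0.0]
ft_force: [-0.1, -0.4, -0.3]
opening: 0.0002
finger_force: 0.0
```

Request:
carry_out --targets '[{"dx":0,"dy":0,"dz":0,"rx":0,"ry":0,"rz":0},{"dx":0,"dy":0,"dz":0,"rx":0,"ry":0,"rz":0},{"dx":0,"dy":0,"dz":0,"rx":0,"ry":0,"rz":0},{"dx":0,"dy":0,"dz":0,"rx":0,"ry":0,"rz":0},{"dx":0,"dy":0,"dz":0.002,"rx":0,"ry":0,"rz":0},{"dx":0,"dy":0,"dz":0.002,"rx":0,"ry":0,"rz":0},{"dx":0,"dy":0,"dz":0.002,"rx":0,"ry":0,"rz":0},{"dx":0,"dy":0,"dz":0,"rx":0,"ry":0,"rz":0}]' --gripper 0.035

```text
time: 7.95
eef_pos: [0.5148, -0.1276, -0.0154]
ee_rot: [1.0, 0.009, -0.0, -0.0]
ft_force: [-0.4, -0.4, -0.2]
opening: 0.035
finger_force: 0.0
```

Request:
carry_out --targets '[{"dx":0,"dy":0,"dz":0.002,"rx":0,"ry":0,"rz":0},{"dx":0,"dy":0,"dz":0.001,"rx":0,"ry":0,"rz":0},{"dx":0,"dy":0,"dz":0,"rx":0,"ry":0,"rz":0}]'

```text
time: 8.25
eef_pos: [0.515, -0.1277, -0.0181]
ee_rot: [1.0, 0.009, -0.0, -0.0]
ft_force: [-0.5, -0.3, -0.1]
opening: 0.0351
finger_force: 0.0
```

```bash
python3 - <<'E'
from h import *
c=robot.calibration("wrist");im=robot.get_image("wrist");cv2.imwrite("pics/w4.png",im);g=cv2.GaussianBlur(im,(3,3),0).mean(2).astype(int)
def first(col):
    return next(r for r in range(20,260) if g[r,col]<80)
r=first(256);row=g[r+40];u=np.nonzero(row[200:310]<80)[0]+200;print("butt row",r,"width at",r+40,u.min(),u.max())
print(w2px(c,(.5755,-.1270,.012)),[w2px(c,(px2w(c,(256,r+40),.012)[0],-.127+s,.012)) for s in(-.008,.008)], "cam",-np.array(c["R"]).T@c["t"])
for y in(.0175,-.0175):print([w2px(c,robot.observe()["eef_pos"]+[.011,y,z]).round() for z in(0,.01,.02,.03,.04)])
cv2.imwrite("pics/w4c.png",cv2.resize(im[80:360,130:380],None,fx=2.1,fy=2.1))
E
```

```text
butt row 117 width at 157 237 272
[256.82021253 118.04135092] [array([274.49786641, 157.34234366]), array([237.63522381, 156.66011946])] cam [ 0.58230427 -0.12640012  0.14995553]
[array([224., 206.]), array([223., 212.]), array([221., 219.]), array([218., 227.]), array([216., 236.])]
[array([288., 208.]), array([290., 214.]), array([292., 221.]), array([294., 228.]), array([297., 237.])]
```

View pics/w4c.png

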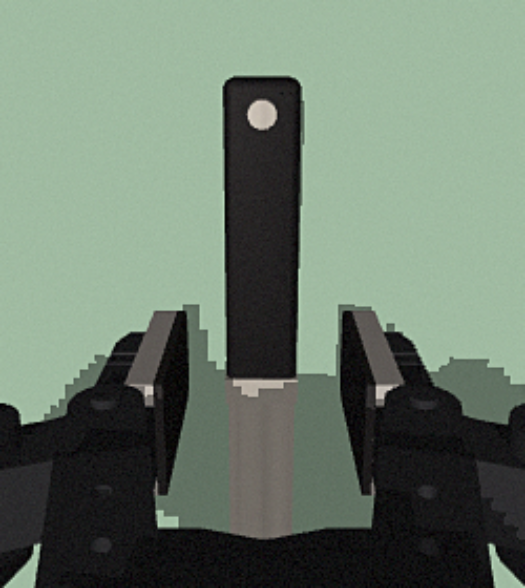

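The pads straddle the handle and show about 30 mm above the nominal TCP, at px (219,229) and (293,229). The reported TCP therefore lies roughly 25–30 mm beyond the real tips, so I'll go down further while watching for touch.

Request:
carry_out --targets '[{"dx":0,"dy":0,"dz":0.002,"rx":0,"ry":0,"rz":0},{"dx":0,"dy":0,"dz":0.002,"rx":0,"ry":0,"rz":0},{"dx":0,"dy":0,"dz":0.001,"rx":0,"ry":0,"rz":0},{"dx":0,"dy":0,"dz":0,"rx":0,"ry":0,"rz":0}]'

```text
time: 8.7
eef_pos: [0.5149, -0.1276, -0.0232]
ee_rot: [1.0, 0.009, -0.0, -0.0]
ft_force: [0.3, -0.8, 0.6]
opening: 0.0353
finger_force: 0.0
```

Request:
carry_out --targets '[{"dx":0,"dy":0,"dz":0,"rx":0,"ry":0,"rz":0},{"dx":0,"dy":0,"dz":0,"rx":0,"ry":0,"rz":0},{"dx":0,"dy":0,"dz":0,"rx":0,"ry":0,"rz":0},{"dx":0,"dy":0,"dz":0,"rx":0,"ry":0,"rz":0},{"dx":0,"dy":0,"dz":0,"rx":0,"ry":0,"rz":0}]' --gripper 0.0 --newtons 40

```text
time: 9.2
eef_pos: [0.5154, -0.1279, -0.0227]
ee_rot: [1.0, 0.009, 0.0, 0.0]
ft_force: [0.5, -0.6, 1.8]
opening: 0.0143
finger_force: 40.7
```

Gripped at 41 N with an opening of 14 mm. I'll lift it and carry it to view the tray.

Request:
carry_out --targets '[{"dx":0,"dy":0,"dz":-0.02,"rx":0,"ry":0,"rz":0},{"dx":0,"dy":0,"dz":-0.04,"rx":0,"ry":0,"rz":0},{"dx":0,"dy":0,"dz":-0.045,"rx":0,"ry":0,"rz":0},{"dx":0,"dy":0,"dz":-0.045,"rx":0,"ry":0,"rz":0},{"dx":-0.004,"dy":-0.0375,"dz":-0.03,"rx":0,"ry":0,"rz":-1.7},{"dx":-0.004,"dy":-0.0375,"dz":-0.03,"rx":0,"ry":0,"rz":0},{"dx":-0.004,"dy":-0.0375,"dz":-0.03,"rx":0,"ry":0,"rz":0},{"dx":-0.004,"dy":-0.0375,"dz":-0.03,"rx":0,"ry":0,"rz":0},{"dx":-0.004,"dy":-0.0375,"dz":0,"rx":0,"ry":0,"rz":0},{"dx":-0.004,"dy":-0.0375,"dz":0,"rx":0,"ry":0,"rz":0},{"dx":-0.004,"dy":-0.0375,"dz":0,"rx":0,"ry":0,"rz":0},{"dx":-0.004,"dy":-0.0375,"dz":0,"rx":0,"ry":0,"rz":0},{"dx":-0.004,"dy":-0.0375,"dz":0,"rx":0,"ry":0,"rz":0},{"dx":-0.004,"dy":-0.0375,"dz":0,"rx":0,"ry":0,"rz":0},{"dx":0,"dy":0,"dz":0,"rx":0,"ry":0,"rz":0},{"dx":0,"dy":0,"dz":0,"rx":0,"ry":0,"rz":0}]'

```text
time: 10.8
eef_pos: [0.4576, 0.2454, 0.2465]
ee_rot: [1.0, 0.025, -0.001, 0.001]
ft_force: [0.5, -0.2, -0.9]
opening: 0.0147
finger_force: 40.5
```

```bash
python3 - <<'E'
from h import *
import pickle
c=robot.calibration("wrist");im=robot.get_image("wrist");cv2.imwrite("pics/w5.png",im);pickle.dump(c,open("w5.pkl","wb"))
o=robot.observe();print(o["eef_pos"],o["opening"],o["finger_force"])
hsv=cv2.cvtColor(im,cv2.COLOR_BGR2HSV)
blue=((hsv[...,0]>100)&(hsv[...,0]<130)&(hsv[...,1]>120)).astype(np.uint8)
n,l,st,ce=cv2.connectedComponentsWithStats(blue)
for s in st[1:]:
    if s[4]>200:print(s)
for q in["row_short","row_medium","row_long"]:print(q,[(p["conf"],p["position"],px2w(c,p["position"],0).round(4)) for p in robot.place_of("wrist",q)])
for n,X in dict(rl=(.570,.308,.006),rs=(.575,.247,.006),rm=(.579,.184,.006)).items(): print(n,w2px(c,X))
E
```

```text
[0.45787939 0.2446405  0.24656765] 0.014843863502550193 40.493996143341064
[ 180    0   55  147 5535]
[ 235    0   52  147 5045]
[ 287    0   55  147 5269]
row_short [(0.92, [263.3, 56.1], array([0.5774, 0.242 , 0.    ]))]
row_medium [(0.22, [455.1, 96.6], array([0.5427, 0.0015, 0.    ]))]
row_long [(0.8, [204.7, 57.6], array([0.5721, 0.3124, 0.    ])), (0.67, [456.5, 95.0], array([5.446e-01, 1.000e-04, 0.000e+00]))]
rl [207.62174638  59.07338843]
rs [259.11954204  57.34157964]
rm [312.34713919  56.60202376]
```

View pics/w5.png

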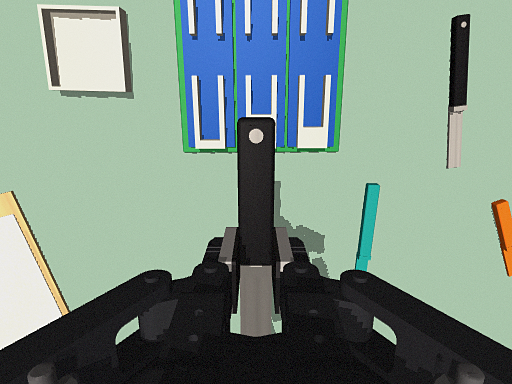

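The wrist view shows the spatula held straight. The three lanes are at columns ~208 (long), ~261 (short) and ~313 (medium), with the tray's near edge at row 148. The lane lengths confirm that order.

```bash
cat > rows.py <<'E'
from h import *
import pickle
c=pickle.load(open("w5.pkl","rb"));im=cv2.imread("pics/w5.png");hsv=cv2.cvtColor(im,cv2.COLOR_BGR2HSV)
blue=((hsv[...,0]>100)&(hsv[...,0]<130)&(hsv[...,1]>120)).astype(np.uint8)
n,l,st,ce=cv2.connectedComponentsWithStats(blue)
for k in range(1,n):
    if st[k,4]<200: continue
    P=[];E=[]
    for r in range(2,112,3):
        u=np.nonzero(l[r]==k)[0]; a,b=px2w(c,(u.min()-.5,r),.006),px2w(c,(u.max()+.5,r),.006); P.append((a+b)[:2]/2);E.append(b[1]-a[1])
    P=np.array(P);f=np.polyfit(P[:,0],P[:,1],1);yaw=np.arctan(f[0])
    v,u=np.nonzero(l==k); end=px2w(c,((st[k,0]+st[k,2]/2),v.max()+.5),.006)
    # wall ends bounding the gap (white, top z=.02)
    m=P.mean(0);g=[]
    s0,s1=st[k,0],st[k,0]+st[k,2]; w=(hsv[:115,s0:s1,1]<60)&(hsv[:115,s0:s1,2]>150); rr=np.nonzero(w.sum(1)>=5)[0]
    j=np.argmax(np.diff(rr)); ra,rb=rr[j]+.5,rr[j+1]-.5
    xa,xb=px2w(c,((s0+s1)/2,ra),.006)[0],px2w(c,((s0+s1)/2,rb),.02)[0]; xa2=px2w(c,((s0+s1)/2,ra),.02)[0]
    print("yaw",yaw.round(4),"width",np.mean(E).round(4),"x from end",(end[0]+.106*np.cos(yaw)).round(4),"gap",xa,xa2,xb,"mid",(xa+xb)/2,(xa2+xb)/2,"y at .576",np.polyval(f,.576).round(4),"res",np.std(P[:,1]-np.polyval(f,P[:,0])).round(4))
E
python3 rows.py
python3 - <<'E'
from h import *
import pickle
c=pickle.load(open("w5.pkl","rb"));im=cv2.imread("pics/w5.png").mean(2)
# held spatula: butt row & axis in columns
for r in (125,150,180,210):
    u=np.nonzero(im[r,225:290]<70)[0]+225;print(r,u.min(),u.max(),px2w(c,((u.min()+u.max())/2,r),.2465+.0225+.012))
print(px2w(c,(256.5,117.5),.2465+.0225+.012))
E
```

```text
yaw 0.0554 width -0.0586 x from end 0.5718 gap 0.5978051257630088 0.5953068748347385 0.5517257934493209 mid 0.5747654596061649 0.5735163341420297 y at .576 0.308 res 0.0002
yaw 0.0525 width -0.0584 x from end 0.5753 gap 0.6020143303080472 0.5993718416732996 0.5548579198389268 mid 0.5784361250734871 0.5771148807561133 y at .576 0.2452 res 0.0003
yaw 0.0544 width -0.0589 x from end 0.5787 gap 0.6051583185585717 0.6024080942104381 0.5579905201549964 mid 0.581574419356784 0.5801993071827172 y at .576 0.1826 res 0.0003
125 225 287 [0.51545638 0.24824513 0.281     ]
150 225 276 [0.50508951 0.25001804 0.281     ]
180 238 273 [0.49231624 0.24728211 0.281     ]
210 238 273 [0.47876213 0.24659803 0.281     ]
[0.51846114 0.24819439 0.281     ]
```

Request:
carry_out --targets '[{"dx":0.0396,"dy":0.0021,"dz":0.02,"rx":0,"ry":0,"rz":0},{"dx":0.0394,"dy":0.0021,"dz":0.03,"rx":0,"ry":0,"rz":0},{"dx":0.0394,"dy":0.0021,"dz":0.03,"rx":0,"ry":0,"rz":0},{"dx":0,"dy":0,"dz":0.04,"rx":0,"ry":0,"rz":0},{"dx":0,"dy":0,"dz":0.04,"rx":0,"ry":0,"rz":0},{"dx":0,"dy":0,"dz":0.04,"rx":0,"ry":0,"rz":0},{"dx":0,"dy":0,"dz":0.02,"rx":0,"ry":0,"rz":0},{"dx":0,"dy":0,"dz":0,"rx":0,"ry":0,"rz":0},{"dx":0,"dy":0,"dz":0,"rx":0,"ry":0,"rz":0}]'

```text
time: 11.9
eef_pos: [0.5774, 0.2436, 0.0274]
ee_rot: [1.0, 0.023, 0.0, 0.0]
ft_force: [-0.8, 0.3, 0.3]
opening: 0.0143
finger_force: 40.5
```

Request:
carry_out --targets '[{"dx":-0.001,"dy":-0.0016,"dz":0.0,"rx":0,"ry":0,"rz":-0.4},{"dx":0,"dy":0,"dz":0.015,"rx":0,"ry":0,"rz":0},{"dx":0,"dy":0,"dz":0.013,"rx":0,"ry":0,"rz":0},{"dx":0,"dy":0,"dz":0.008,"rx":0,"ry":0,"rz":0},{"dx":0,"dy":0,"dz":0.005,"rx":0,"ry":0,"rz":0},{"dx":0,"dy":0,"dz":0,"rx":0,"ry":0,"rz":0},{"dx":0,"dy":0,"dz":0,"rx":0,"ry":0,"rz":0}]'

```text
time: 12.6
eef_pos: [0.5746, 0.2458, -0.0114]
ee_rot: [1.0, 0.028, -0.002, 0.001]
ft_force: [-8.1, -3.8, 19.1]
opening: 0.0142
finger_force: 43.8
```

Request:
carry_out --targets '[{"dx":0,"dy":0,"dz":-0.012,"rx":0,"ry":0,"rz":0},{"dx":0,"dy":0,"dz":0,"rx":0,"ry":0,"rz":0}]'

```text
time: 12.8
eef_pos: [0.5772, 0.2465, -0.0006]
ee_rot: [1.0, 0.028, 0.002, -0.0]
ft_force: [-0.2, -0.5, -1.0]
opening: 0.0145
finger_force: 41.5
```

```bash
cat > prof.py <<'E'
from h import *
import sys
c=robot.calibration("wrist");im=robot.get_image("wrist");o=robot.observe();e=o["eef_pos"];print(e,o["ee_rot"],o["ft_force"],o["opening"])
hsv=cv2.cvtColor(cv2.GaussianBlur(im,(3,3),0),cv2.COLOR_BGR2HSV)
def cls(p):
    h,s,v=map(int,p); return "K" if v<75 else "B" if 98<h<132 and s>110 else "W" if s<45 and v>120 else "g" if s<60 else "G" if s>120 else "."
for r in range(60,240,4):print(r,"".join(cls(hsv[r,u]) for u in range(190,322,2)))
E
python3 prof.py; python3 - <<'E'
from h import *
c=robot.calibration("wrist")
y=.054
for n,a,b,z in[("endL",.066,.012,.02),("endR",.066,-.012,.02),("gapL",.022,.012,.02),("gapR",.022,-.012,.02),("butt@.03",.060,0,.025)]:
    X=[.5762+a*np.cos(y)-b*np.sin(y),.2452+a*np.sin(y)+b*np.cos(y),z];print(n,w2px(c,X).round(1))
E
```

```text
[ 0.57666662  0.24632835 -0.00137523] [ 9.99616588e-01  2.76667323e-02  1.07363042e-03 -2.74676213e-04] [-0.57926539  0.17774167 -0.72444963] 0.014634146233959486
60 GGGBBBBBBBBBBWWWWWWWWWWWWWWWWWWWWWWWWWWWWWWWWWWWWWWWWWWWBBBBBBBBBB
64 GGGBBBBBBBBBBWWWWWWWWWWWWWWWWWWWWWWWWWWWWWWWWWWWWWWWWWWWBBBBBBBBBB
68 GGGBBBBBBBBBBWWWWWWWWWWWWWWWWWWWWWWWWWWWWWWWWWWWWWWWWWWWBBBBBBBBBB
72 GGGBBBBBBBBBBWWWWWWWWWWWWWWWWWWWWWWWWWWWWWWWWWWWWWWWWWWWBBBBBBBBBB
76 GGGBBBBBBBBBBWWWWWWWWWWWWWWWWWWWWWWWWWWWWWWWWWWWWWWWWWWWBBBBBBBBBB
80 GGGBBBBBBBBBBWWWWWWWWWWWWWWWWWWWWWWWWWWWWWWWWWWWWWWWWWWWBBBBBBBBBB
84 GGGBBBBBBBBBBWWWWWWWWWWWWWWWWWWWWWWWWWWWWWWWWWWWWWWWWWWWBBBBBBBBBB
88 GGGBBBBBBBBBB.WWWWWWWWWWWWWWWWWWWWWWWWWWWWWWWWWWWWWWWWWWBBBBBBBBBB
92 KGGGBBBBBBBBB.WWWWWWWWWWWWWWWWWWWWWWWWWWWWWWWWWWWWWWWWWWBBBBBBBBBB
96 KGGGBBBBBBBBB.WWWWWWWWWWWWWWWWWWWWWWWWWWWWWWWWWWWWWWWWWWBBBBBBBBBG
100 KGGGBBBBBBBBB.WWWWWWWWWWWWWWWWWWWWWWWWWWWWWWWWWWWWWWWWWWBBBBBBBBBG
104 KGGGBBBBBBBBBBWWWWWWWWWWWWWWWWWWWWWWWWWWWWWWWWWWWWWWWWWWBBBBBBBBBG
108 KGGGBBBBBBBBBBWWWWWWWgBBBBBBBBBBBBBBBBBBBBBBBBBgWWWWWWW.BBBBBBBBBG
112 KGGGBBBBBBBBBBWWWWWW
[... 1646 characters left out ...]
KKKKKKKKKBBBBBgWWWWW.BBBBBBBBBGGG
208 BBBGGGBBBBBBBBBBBBBBBBBBKKKKKKKKKKKKKKKKKKBBBBBBBBBBBBBBBBBBBBGGGG
212 BBBKGGBBBBBBBBBBBBBBBBBBBKKKKKKKKKKKKKKKKKBBBBBBBBBBBBBBBBBBBBGGGK
216 BBBKGGBBBBBBBBBBBBBBBBBBBKKKKKKKKKKKKKKKKKBBBBBBBBBBBBBBBBBBBBGGGK
220 BBBKGGGBBBBBBBBBBBBBBBBBBKKKKKKKKKKKKKKKKKBBBBBBBBBBBBBBBBBBBBGGGK
224 BBBKGGGBBBBBBBBBBBBBBBBBBKKKKKKKKKKKKKKKKKBBBBBBBBBBBBBBBBBBBBGGGK
228 BBBKGGGBBBBBBBBBBBgggggKKKKKKKKKKKKKKKKKKKKgggggBBBBBBBBBBBBBBGGGB
232 BBBKGGGBBBBBBBBBBBgggggKKKKKKKKKKKKKKKKKKKKggggggBBBBBBBBBBBBBGGGB
236 BBBKGGGBBBBBBBBBBggggggKKKKKKKKKKKKKKKKKKKKKgggggBBBBBBBBBBBBBGGGB
endL [231.3 105.4]
endR [285.5 105.4]
gapL [233.  200.3]
gapR [283.1 200.4]
butt@.03 [258.4 119.8]
```

Contact at TCP z ≈ -0.012 fits a lane floor about 5 mm higher than assumed: the rows sit on a green board. I'll recompute the row centres with that height.

```bash
sed -i 's/,\.006)/,.011)/g; s/,\.02)/,.025)/g' rows.py; python3 rows.py; python3 - <<'E'
from h import *
c=robot.calibration("wrist")
# current image: end wall inner row 106, gap end row 205.5, lane mid col 258; butt row 118.5 col 256
a=px2w(c,(258,106),.025);g=px2w(c,(258.5,205.5),.025);print(a,g,a-g)
o=robot.observe();print(px2w(c,(256.3,118.5),o["eef_pos"][2]+.0345),px2w(c,(256.3,210),o["eef_pos"][2]+.0345),o["eef_pos"],o["time"])
E
```

```text
yaw 0.0554 width -0.0579 x from end 0.5726 gap 0.5969128932886265 0.5944146423603562 0.551385844097891 mid 0.5741493686932588 0.5729002432291237 y at .576 0.3073 res 0.0002
yaw 0.0525 width -0.0577 x from end 0.576 gap 0.6010705843670658 0.5984280957323183 0.5544782784814948 mid 0.5777744314242803 0.5764531871069065 y at .576 0.2453 res 0.0003
yaw 0.0544 width -0.0582 x from end 0.5794 gap 0.6041760955770954 0.6014258712289617 0.5575711807857087 mid 0.580873638181402 0.5794985260073352 y at .576 0.1835 res 0.0003
[0.64189564 0.24895596 0.025     ] [0.59722235 0.24615709 0.025     ] [0.04467329 0.00279887 0.        ]
[0.63702199 0.24942409 0.03312477] [0.59773894 0.24722244 0.03312477] [ 0.57666662  0.24632835 -0.00137523] 12.85
```

Request:
carry_out --targets '[{"dx":0,"dy":0.0008,"dz":0.005,"rx":0,"ry":0,"rz":0},{"dx":0,"dy":0,"dz":0.003,"rx":0,"ry":0,"rz":0},{"dx":0,"dy":0,"dz":0.001,"rx":0,"ry":0,"rz":0},{"dx":0,"dy":0,"dz":0,"rx":0,"ry":0,"rz":0},{"dx":0,"dy":0,"dz":0,"rx":0,"ry":0,"rz":0}]'

```text
time: 13.35
eef_pos: [0.575, 0.2449, -0.0113]
ee_rot: [1.0, 0.028, -0.001, 0.0]
ft_force: [-2.5, -0.6, 4.3]
opening: 0.0147
finger_force: 42.1
```

Request:
carry_out --targets '[{"dx":0,"dy":0,"dz":0,"rx":0,"ry":0,"rz":0},{"dx":0,"dy":0,"dz":0,"rx":0,"ry":0,"rz":0},{"dx":0,"dy":0,"dz":0,"rx":0,"ry":0,"rz":0},{"dx":0,"dy":0,"dz":-0.01,"rx":0,"ry":0,"rz":0},{"dx":0,"dy":0,"dz":-0.04,"rx":0,"ry":0,"rz":0},{"dx":0,"dy":0,"dz":-0.04,"rx":0,"ry":0,"rz":0},{"dx":0,"dy":0,"dz":0,"rx":0,"ry":0,"rz":0},{"dx":0,"dy":0,"dz":0,"rx":0,"ry":0,"rz":0}]' --gripper 0.034

```text
time: 14.15
eef_pos: [0.5774, 0.2457, 0.0816]
ee_rot: [1.0, 0.028, 0.002, -0.001]
ft_force: [-0.7, 1.0, -0.7]
opening: 0.034
finger_force: 0.0
```

```bash
python3 prof.py | awk 'NR==1||NR%2==0'; python3 - <<'E'
from h import *
c=robot.calibration("wrist");y=.053
for a,b,z in((.066,.012,.025),(.066,-.012,.025),(.022,.012,.025),(.022,-.012,.025),(.06,.008,.023),(.06,-.008,.023),(0,.008,.023),(0,-.008,.023)):
    print(a,b,w2px(c,[.5762+a*np.cos(y)-b*np.sin(y),.2453+a*np.sin(y)+b*np.cos(y),z]).round(1))
E
```

```text
[0.57579704 0.24523892 0.07960299] [ 9.99618591e-01  2.76148565e-02  2.88453131e-04 -9.41086920e-05] [-0.18332396  0.52685565 -1.55526887] 0.03400707980180053
60 ggBBBBBBBBGGGBBBBBBBWWWWWWWWWWWWWWWWWWWWWWWWWWW.BBBBBBGGGBBBBBBBBg
68 ggBBBBBBBBGGGBBBBBBBWWWWWWWWWWWWWWWWWWWWWWWWWWWBBBBBBBGGGBBBBBBBBg
76 WgBBBBBBBBBGGBBBBBBBWWWWWWWWWWWWWWWWWWWWWWWWWWWBBBBBBBGGGBBBBBBBBg
84 Wg.BBBBBBBBGGBBBBBBBWWWWWWWWWWWWWWWWWWWWWWWWWWWBBBBBBBGGGBBBBBBBBg
92 WggBBBBBBBBGGBBBBBBBWWWWWWWWWWWWWWWWWWWWWWWWWWWBBBBBBBGGBBBBBBBB.g
100 WggBBBBBBBBGGGBBBBBBWWWWWWWWWWWWWWWWWWWWWWWWWWWBBBBBBBGGBBBBBBBBgg
108 WggBBBBBBBBGGGBBBBBBWWWWWBBBBBBBBBBBBBBBBBWWWWWBBBBBBBGGBBBBBBBBgW
116 WWgBBBBBBBBGGGBBBBBBgWWWWBBBBKKKKKKKKKKBBBWWWWWBBBBBBGGGBBBBBBBBgW
124 WWg.BBBBBBBKGGBBBBBB.WWWWBBBKKKgWWWWKKKBBBWWWWWBBBBBBGGGBBBBBBBBgW
132 WWggBBBBBBBBGGBBBBBB.WWWWBBBKKKKKKKKKKKBBBWWWWgBBBBBBGGGBBBBBBBBgW
140 WWggBBBBBBBBGGBBBBBBBWWWW.BBKKKKKKKKKKKBBBWWWWgBBBBBBGGBBBBBBBBggW
148 WWggBBBBBBBBGGBBBBBBBWWWW.BBKKKKKKKKKKKBBBWWWW.BBBBBBGGBBBBBBBBgWW
156 WWWgBBBBBBBBGGBBBBBBBWWWW.BBKKKKKKKKKKKBBBWWWWBBBBBBBGGBBBBBBBBgWW
164 WWWgBBBBBBBBGGBBBBB
[... 188 characters left out ...]
B
188 BBBBBBBBBBBBKGGBBBBBBBBBBBBBBKKKKKKKKKKBBBBBBBBBBBBBGGGBBBBBBBBBBB
196 BBBBBBBBBBBBBGGBBBBBBBBBBBBBBKKKKKKKKKKBBBBBBBBBBBBBGGBBBBBBBBBBBB
204 BBBBBBBBBBBBBGGBBBBBBBBBBBBBBKKKKKKKKKKBBBBBBBBBBBBBGGBBBBBBBBBBBB
212 BBBBBBBBBBBBBGGBBBBBBBBBBBBBWWWWWWWWWWWBBBBBBBBBBBBBGGBBBBBBBBBBBB
220 BBBBBBBBBBBBBGGBBBBBBBBBBBBB.WWWWWWWWWWBBBBBBBBBBBBBGGBBBBBBBBBBBB
228 WWWWggBBgggggKKBBBBBB.gWWgBB.WWWWWWWWWWBBWWWW.BBBBBKKKgggggBBgWWWW
236 .WWWWgggggggKKKBBBBBB.WWWWBBBWWWWWWWWWWBBWWWW.BBBBBKKKKggggg.gWWWW
0.066 0.012 [238.  102.6]
0.066 -0.012 [273.8 102.7]
0.022 0.012 [238.7 167.1]
0.022 -0.012 [272.7 167.2]
0.06 0.008 [244.1 111.8]
0.06 -0.008 [267.6 111.8]
0 0.008 [244.7 196.2]
0 -0.008 [266.6 196.3]
```

The short spatula lies in its lane, with its butt at row 113 against a predicted 112. Next is the long one.

Request:
carry_out --targets '[{"dx":0,"dy":0,"dz":0,"rx":0,"ry":0,"rz":-7.6},{"dx":-0.0112,"dy":0.0338,"dz":0,"rx":0,"ry":0,"rz":0},{"dx":-0.0112,"dy":0.0338,"dz":0,"rx":0,"ry":0,"rz":0},{"dx":-0.0112,"dy":0.0338,"dz":0,"rx":0,"ry":0,"rz":0},{"dx":-0.0112,"dy":0.0338,"dz":0,"rx":0,"ry":0,"rz":0},{"dx":-0.0112,"dy":0.0338,"dz":0,"rx":0,"ry":0,"rz":0},{"dx":-0.0112,"dy":0.0338,"dz":0,"rx":0,"ry":0,"rz":0},{"dx":-0.0112,"dy":0.0338,"dz":0,"rx":0,"ry":0,"rz":0},{"dx":0,"dy":0,"dz":0.03,"rx":0,"ry":0,"rz":0},{"dx":0,"dy":0,"dz":0.03,"rx":0,"ry":0,"rz":0},{"dx":0,"dy":0,"dz":0,"rx":0,"ry":0,"rz":0},{"dx":0,"dy":0,"dz":0,"rx":0,"ry":0,"rz":0}]'

```text
time: 15.4
eef_pos: [0.5411, -0.0015, 0.0176]
ee_rot: [0.996, 0.094, -0.002, -0.001]
ft_force: [-0.1, 0.3, -0.1]
opening: 0.0341
finger_force: 0.0
```

```bash
python3 prof.py | awk 'NR==1||NR%5==0'; python3 - <<'E'
from h import *
c=robot.calibration("wrist");im=robot.get_image("wrist");o=robot.observe();print(o["eef_pos"],2*np.arctan2(o["ee_rot"][1],o["ee_rot"][0]))
print(black_axis(im,c,(200,20,130,170),.012))
E
```

```text
[ 0.5427668  -0.00165064  0.01902133] [ 9.95571984e-01  9.40012263e-02 -4.28205922e-04 -9.99516021e-05] [ 0.55655271 -0.37265997  0.89071861] 0.033773277626792005
72 WWWWWWWWWWWWWWWWWWWWWWWgKKKKWWWWWWKKKKKWWWWWWWWWWWWWWWWWWWWWWWWWWW
92 WWWWWWWWWWWWWWWWWWWWWWWgKKKKKKKKKKKKKKKWWWWWWWWWWWWWWWWWWWWWWWWWWW
112 WWWWWWWWWWWWWWWWWWWWWWWWKKKKKKKKKKKKKKgWWWWWWWWWWWWWWWWWWWWWWWWWWW
132 WWWWWWWWWWWWWWWWWWWWWWWWKKKKKKKKKKKKKKgWWWWWWWWWWWWWWWWWWWWWWWWWWW
152 WWWWWWWWWWWWWWWWWWWWWWWWKKKKKKKKKKKKKKWWWWWWWWWWWWWWWWWWWWWWWWWWWW
172 WWWWWWWWWWWWWWWWWWWWWWWWKKKKKKKKKKKKKKWWWWWWWWWWWWWWWWWWWWWWWWWWWW
192 WWWWWWWWWWWWWWWWWWWWWWWWKKKKKKKKKKKKKKWWWWWWWWWWWWWWWWWWWWWWWWWWWW
212 WWWWWWWWWWWWWWWWWWWWWWWWKKKKKKKKKKKKKKWWWWWWWWWWWWWWWWWWWWWWWWWWWW
232 WWWWWWWgggggKKKgggggggWWKKKKKKKKKKKKKKWWWWWWWWWWgggKKKggggggWWWWWW
[ 0.5437833  -0.00170447  0.01995328] 0.1884540020210367
(array([0.59726482, 0.01158273]), np.float64(0.18126035799613094), np.float64(-0.03662507340468655), np.float64(0.034898894610581314), np.int32(3848))
```

Request:
carry_out --targets '[{"dx":0,"dy":-0.0022,"dz":0.02,"rx":0,"ry":0,"rz":0},{"dx":0,"dy":0,"dz":0.012,"rx":0,"ry":0,"rz":0},{"dx":0,"dy":0,"dz":0.007,"rx":0,"ry":0,"rz":0},{"dx":0,"dy":0,"dz":0.002,"rx":0,"ry":0,"rz":0},{"dx":0,"dy":0,"dz":0,"rx":0,"ry":0,"rz":0}]'

```text
time: 16.0
eef_pos: [0.5426, 0.0003, -0.0218]
ee_rot: [0.996, 0.094, -0.0, -0.0]
ft_force: [-0.8, 0.1, 0.4]
opening: 0.0341
finger_force: 0.0
```

Request:
carry_out --targets '[{"dx":0,"dy":0,"dz":0,"rx":0,"ry":0,"rz":0},{"dx":0,"dy":0,"dz":0,"rx":0,"ry":0,"rz":0},{"dx":0,"dy":0,"dz":0,"rx":0,"ry":0,"rz":0},{"dx":0,"dy":0,"dz":0,"rx":0,"ry":0,"rz":0},{"dx":0,"dy":0,"dz":0,"rx":0,"ry":0,"rz":0}]' --gripper 0.0 --newtons 40

```text
time: 16.5
eef_pos: [0.5435, 0.0001, -0.0211]
ee_rot: [0.996, 0.094, 0.001, 0.0]
ft_force: [-0.1, -0.7, 5.6]
opening: 0.0147
finger_force: 40.7
```

Request:
carry_out --targets '[{"dx":0,"dy":0,"dz":-0.02,"rx":0,"ry":0,"rz":0},{"dx":0,"dy":0,"dz":-0.04,"rx":0,"ry":0,"rz":0},{"dx":0,"dy":0,"dz":-0.04,"rx":0,"ry":0,"rz":0},{"dx":0,"dy":0,"dz":0,"rx":0,"ry":0,"rz":7.6},{"dx":0.0058,"dy":-0.0381,"dz":0,"rx":0,"ry":0,"rz":0},{"dx":0.0058,"dy":-0.0381,"dz":0,"rx":0,"ry":0,"rz":0},{"dx":0.0058,"dy":-0.0381,"dz":0,"rx":0,"ry":0,"rz":0},{"dx":0.0058,"dy":-0.0381,"dz":0,"rx":0,"ry":0,"rz":0},{"dx":0.0058,"dy":-0.0381,"dz":0,"rx":0,"ry":0,"rz":0},{"dx":0.0058,"dy":-0.0381,"dz":0,"rx":0,"ry":0,"rz":0},{"dx":0.0058,"dy":-0.0381,"dz":0,"rx":0,"ry":0,"rz":0},{"dx":0.0058,"dy":-0.0381,"dz":0,"rx":0,"ry":0,"rz":0},{"dx":0,"dy":0,"dz":0.02,"rx":0,"ry":0,"rz":0},{"dx":0,"dy":0,"dz":0.02,"rx":0,"ry":0,"rz":0},{"dx":0,"dy":0,"dz":0,"rx":0,"ry":0,"rz":0},{"dx":0,"dy":0,"dz":0,"rx":0,"ry":0,"rz":0}]'

```text
time: 18.1
eef_pos: [0.5711, 0.3068, 0.0371]
ee_rot: [1.0, 0.028, -0.001, 0.0]
ft_force: [-0.1, 0.2, -0.1]
opening: 0.0143
finger_force: 40.1
```

```bash
sed -i 's/range(60,240,4)/range(int(sys.argv[1]),236,8)/' prof.py; python3 prof.py 20; python3 - <<'E'
from h import *
c=robot.calibration("wrist");e=robot.observe()["eef_pos"];print(robot.observe()["ee_rot"])
y=.0555
for a,b,z in((.096,.012,.025),(.096,-.012,.025),(.022,.012,.025),(.022,-.012,.025)):
    print(a,b,w2px(c,[.5727+a*np.cos(y)-b*np.sin(y),.3071+a*np.sin(y)+b*np.cos(y),z]).round(1))
d=np.array([np.cos(y),np.sin(y),0])
print("butt if on TCP",w2px(c,e+.09*d+[0,0,.0333]),w2px(c,e+.02*d+[0,0,.0333]))
E
```

```text
[0.57219839 0.30700767 0.0383203 ] [ 9.99623041e-01  2.74549709e-02  1.41913336e-05 -1.00553923e-05] [ 0.20653807 -0.34142972 -0.43945054] 0.014247829619148942
20 GGGGGGGGGGGGGGGWWWWWWWWWWWWWWWWWWWWWWWWWWWWWWWWWWWWGGGGGGGGGGGGGGG
28 GGGGGGGBBBBBBBBWWWWWWWWWWWWWWWWWWWWWWWWWWWWWWWWWWWgBBBBBBBBGGGBBBB
36 GGGGGGGBBBBBBBBWWWWWWWWWWWWWWWWWWWWWWWWWWWWWWWWWWW.BBBBBBBBGGGBBBB
44 GGGGGGGBBBBBBBB.WWWWWWgKKKKKKKKKKKKKKKKKKKKKWWWWWW.BBBBBBBBGGGBBBB
52 .GGGGGGBBBBBBBB.WWWWWWBBKKKKKKKKKKKKKKKKKKKKWWWWWWBBBBBBBBBGGGBBBB
60 .GGGGGGBBBBBBBBBWWWWWWBBKKKKKKKKgggKKKKKKKKKWWWWWWBBBBBBBBBGGGBBBB
68 gGGGGGGBBBBBBBBBWWWWWWBBKKKKKgWWWWWWWgKKKKKKWWWWWWBBBBBBBBGGGBBBBB
76 WGGGGGGGBBBBBBBBWWWWWWBBKKKKKKKgWWWgKKKKKKKKWWWWWWBBBBBBBBGGGBBBBB
84 WGGGGGGGBBBBBBBBWWWWWWBBKKKKKKKKKKKKKKKKKKKKWWWWWWBBBBBBBBGGGBBBBB
92 W.GGGGGGBBBBBBBBWWWWWW.BKKKKKKKKKKKKKKKKKKKKWWWWWWBBBBBBBBGGGBBBBB
100 W.GGGGGGBBBBBBBBWWWWWW.BKKKKKKKKKKKKKKKKKKKgWWWWWgBBBBBBBBGGGBBBBB
108 WgGGGGGGBBBBBBBBWWWWWWgBKKKKKKKKKKKKKKKKKKKgWWWWW.BBBBBBBBGGGBBBBB
116 WWGGGGGGBBBBBBBB.WWWWWgBKKKKKKKKKKKKKKKKKKKgWWWWW.BBBBBBBBGGBBBBBB
124 WWGGGGGGGBBBBBBB.WWWWWg
[... 509 characters left out ...]
KKKKKKKKB....BBBBBBBBGGGBBBBBBB
188 WWWgGGGGGGBBBBBBBBBBBBBBBKKKKKKKKKKKKKKKKKBBBBBBBBBBBBBBGGGBBBBBBB
196 WWWWGGGGGGBBBBBBBBBBBBBBBKKKKKKKKKKKKKKKKKBBBBBBBBBBBBBBGGGBBBBBBB
204 WWWWGGGGGGBBBBBBBBBBBBBBBKKKKKKKKKKKKKKKKKBBBBBBBBBBBBBBGGBBBBBBBB
212 WWWW.GGGGGBBBBBBBBBBBBBBBKKKKKKKKKKKKKKKKKBBBBBBBBBBBBBBGGBBBBBBBB
220 WWWW.GGGGGGBBBBBBBBBBBBBBKKKKKKKKKKKKKKKKKBBBBBBBBBBBBBGGGBBBBBBBB
228 WWWWgGGGGGGBBBBBBBgggggKKKKKKKKKKKKKKKKKKKKgggggBBBBBBBGGGBBBBBBBB
[ 9.99623041e-01  2.74549709e-02  1.41913336e-05 -1.00553923e-05]
0.096 0.012 [232.5  43.1]
0.096 -0.012 [278.5  43.1]
0.022 0.012 [234.9 181. ]
0.022 -0.012 [276.2 181. ]
butt if on TCP [255.59471062  40.23033437] [255.67736036 211.59680508]
```

Request:
carry_out --targets '[{"dx":0.0005,"dy":0,"dz":0.02,"rx":0,"ry":0,"rz":0},{"dx":0,"dy":0,"dz":0.014,"rx":0,"ry":0,"rz":0},{"dx":0,"dy":0,"dz":0.008,"rx":0,"ry":0,"rz":0},{"dx":0,"dy":0,"dz":0.004,"rx":0,"ry":0,"rz":0},{"dx":0,"dy":0,"dz":0,"rx":0,"ry":0,"rz":0},{"dx":0,"dy":0,"dz":0,"rx":0,"ry":0,"rz":0}]'

```text
time: 18.75
eef_pos: [0.5731, 0.3074, -0.0073]
ee_rot: [1.0, 0.028, 0.0, -0.0]
ft_force: [-0.0, -0.4, -0.7]
opening: 0.0144
finger_force: 40.1
```

Request:
carry_out --targets '[{"dx":0,"dy":0,"dz":0.002,"rx":0,"ry":0,"rz":0},{"dx":0,"dy":0,"dz":0,"rx":0,"ry":0,"rz":0}]'

```text
time: 18.95
eef_pos: [0.5735, 0.3076, -0.0091]
ee_rot: [1.0, 0.028, 0.001, -0.0]
ft_force: [1.1, -0.0, -0.3]
opening: 0.0146
finger_force: 40.2
```

Request:
carry_out --targets '[{"dx":0,"dy":0,"dz":0,"rx":0,"ry":0,"rz":0},{"dx":0,"dy":0,"dz":0,"rx":0,"ry":0,"rz":0},{"dx":0,"dy":0,"dz":0,"rx":0,"ry":0,"rz":0},{"dx":0,"dy":0,"dz":-0.01,"rx":0,"ry":0,"rz":0},{"dx":0,"dy":0,"dz":-0.04,"rx":0,"ry":0,"rz":0},{"dx":0,"dy":0,"dz":-0.05,"rx":0,"ry":0,"rz":0},{"dx":0,"dy":0,"dz":-0.05,"rx":0,"ry":0,"rz":0},{"dx":0,"dy":0,"dz":0,"rx":0,"ry":0,"rz":0},{"dx":0,"dy":0,"dz":0,"rx":0,"ry":0,"rz":0}]' --gripper 0.034

```text
time: 19.85
eef_pos: [0.5743, 0.3079, 0.1437]
ee_rot: [1.0, 0.028, 0.003, -0.001]
ft_force: [0.1, 0.7, -0.0]
opening: 0.034
finger_force: 0.0
```

```bash
cat > chk.py <<'E'
from h import *
c=robot.calibration("wrist");im=robot.get_image("wrist");g=cv2.GaussianBlur(im,(3,3),0).mean(2)
print(robot.observe()["eef_pos"],robot.observe()["ft_force"])
for n,cx,cy,y,L in(("short",.5762,.2453,.053,.12),("long",.5727,.3071,.0555,.18),("medium",.5795,.1833,.0545,.15)):
    d=np.array([np.cos(y),np.sin(y)]);p=np.array([-d[1],d[0]])
    def s(a,b,z=.023):
        u,v=w2px(c,[*(np.array([cx,cy])+a*d+b*p),z]); 
        return g[int(round(v)),int(round(u))] if 0<=v<383 and 0<=u<511 else -1
    A=[(a,s(a,0)) for a in np.arange(.0,.11,.001)]
    e=[a for a,v in A if 0<=v<75]; print(n,"handle along to",round(max(e),3) if e else None,"expect",L/2)
    for a in(.01,L/2-.012 if L>.13 else .045):
        w=[b for b in np.arange(-.0115,.0116,.0005) if 0<=s(a,b)<75]; print("  across at",round(a,3),(min(w).round(4),max(w).round(4)) if w else None)
E
python3 chk.py
```

```text
[0.5726102  0.30725616 0.14098401] [-0.47898059  0.81643235 -0.04035849]
short handle along to 0.064 expect 0.06
  across at 0.01 (np.float64(-0.0075), np.float64(0.0095))
  across at 0.045 (np.float64(-0.0075), np.float64(0.0095))
long handle along to 0.094 expect 0.09
  across at 0.01 (np.float64(-0.008), np.float64(0.008))
  across at 0.078 (np.float64(-0.008), np.float64(0.011))
medium handle along to 0.079 expect 0.075
  across at 0.01 None
  across at 0.063 None
```

Both are in their lanes. Now the medium one: I'll travel to above the rest and tilt.

Request:
carry_out --targets '[{"dx":0,"dy":0,"dz":-0.02,"rx":0,"ry":0,"rz":3.1},{"dx":-0.003,"dy":0.0475,"dz":0,"rx":0,"ry":0,"rz":0},{"dx":-0.003,"dy":0.047,"dz":0,"rx":0,"ry":0,"rz":0},{"dx":-0.003,"dy":0.047,"dz":0,"rx":0,"ry":0,"rz":0},{"dx":-0.003,"dy":0.047,"dz":0,"rx":0,"ry":0,"rz":0},{"dx":-0.003,"dy":0.047,"dz":0,"rx":0,"ry":0,"rz":0},{"dx":-0.003,"dy":0.047,"dz":0,"rx":0,"ry":0,"rz":0},{"dx":-0.003,"dy":0.047,"dz":0,"rx":0,"ry":0,"rz":0},{"dx":-0.003,"dy":0.047,"dz":0,"rx":0,"ry":0,"rz":0},{"dx":-0.003,"dy":0.047,"dz":0,"rx":0,"ry":0,"rz":0},{"dx":-0.003,"dy":0.047,"dz":0,"rx":0,"ry":0,"rz":0},{"dx":-0.003,"dy":0.047,"dz":0,"rx":0,"ry":0,"rz":0},{"dx":-0.004,"dy":0.048,"dz":0,"rx":0,"ry":0,"rz":0},{"dx":0,"dy":0,"dz":0,"rx":0,"ry":7.02,"rz":0},{"dx":0,"dy":0,"dz":0,"rx":0,"ry":7.02,"rz":0},{"dx":0,"dy":0,"dz":0,"rx":0,"ry":7.02,"rz":0},{"dx":0,"dy":0,"dz":0,"rx":0,"ry":7.02,"rz":0},{"dx":0,"dy":0,"dz":0,"rx":0,"ry":0,"rz":0},{"dx":0,"dy":0,"dz":0,"rx":0,"ry":0,"rz":0}]'

```text
time: 21.8
eef_pos: [0.5348, -0.2578, 0.1582]
ee_rot: [0.971, -0.0, 0.241, -0.001]
ft_force: [0.7, -0.1, 0.6]
opening: 0.034
finger_force: 0.0
```

```bash
python3 prof.py 4; python3 - <<'E'
from h import *
c=robot.calibration("wrist");o=robot.observe();M=Ro.from_quat(o["ee_rot"]).as_matrix();print(o["joint_positions"].round(2),M.round(3).tolist())
for n,X in dict(butt=(.5698,-.2588,.0972),ferr=(.4904,-.259,.0548)).items():print(n,w2px(c,X))
T=np.array([.5635,-.259,.0559]);print("tool delta to grasp",(M.T@(T-o["eef_pos"])).round(4))
E
```

```text
[ 0.53647547 -0.25863103  0.1599395 ] [ 9.70315466e-01  3.71298875e-04  2.41842317e-01 -2.28767305e-04] [-0.10622886  0.27981265  0.04217833] 0.034006886595212206
4 WWWWWWWWWWWWWWWWWWWWWWWWWWWWWWWWWWWWWWWWWWWWWWWWWWWgggWWWWWWWWWWWW
12 WWWWWWWWWWWWWWWWWWWWWWWWWWWWWWWWWWWWWWgWWWWWWWWWWWWgggWWWWWWWWWWWW
20 WWWWWWggWWWWWWWWWWWWWWWWWWWWWWWWWWWgKgGGWWWWWWWWWWWgggWWWWWWWWWWWW
28 WWWWWWGG.ggggWWWWWWWWWWWWWWWWWWggggKGGGGWWWWWWWWWWWgggWWWWWWWWWWWW
36 WWWWWW.GGGGG.gggggggggggggggggggGGGGGGGGWWWWWWWWWWWgggWWWWWWWWWWWW
44 WWWWWWW.GGGGGGGGGGGGGGGGGGGGGGGGGGGGGGG.WWWWWWWWWWWggggggggggggggg
52 WWWWWWWWg.GGGGGGGGGGGGGGGGGGGGGGGGGGG.ggWWWWWWWWWWWWgggggggggggggg
60 WWWWWWWWWgggg.GGGGGGGGGGGGGGGGGGGgggggggWWWWWWWWWWWWgggggggggggggg
68 WWWWWWgWWWggggggggggggggggggggggggggg..ggWWWWWWWWWWWgggggggggggggg
76 WWWWggK.WWWW.G.gggggggggggggggggggGG.ggggWWWWWWWWWWWWggggggggggggg
84 gggggKK..gWWWgggg.GGGGGGGGGGGGG.gggggggggWWWWWWWWWWWWWWggggggggggg
92 KKKKK.KKKKgWWWWgggggggggggggggggggggggggWWWWWWWWWWWWWWWWWWWWWWWWWW
100 KKKKKKKKKKgWWWWWWWWgggggggggggggggggggWWWWWWWWWWWWWWWWWWWWWWWWWWWW
108 KKKKKKggggggWWWWWWWWWWW
[... 627 characters left out ...]
WWWWWWWWWWWWWWWWWWWWWWWWWWWWWWWWWWWWWWWWWWWWWWWWWWWWWWW
188 WWWWWWWWWWWWWWWWWWWWWWWWWWWWWgKKKKKKKKKKWWWWWWWWWWWWWWWWWWWWWWWWWW
196 WWWWWWWWWWWWWWWWWWWWWWWWWWWWWgKKKgWWKKKKWWWWWWWWWWWWWWWWWWWWWWWWWW
204 WWWWWWWWWWWWWWWWWWWWWWWWWWWWWWKKKKKKKKKKWWWWWWWWWWWWWWWWWWWWWWWWWW
212 WWWWWWWWWWWWWWWWWWWWWWWWWWWWWWKKKKKKKKKKWWWWWWWWWWWWWWWWWWWWWWWWWW
220 WWWWWWWWWWWWWWWWWWWWWWWWWWWWWWKKKKKKKKKKWWWWWWWWWWWWWWWWWWWWWWWWWW
228 WWWWWWWWWWWWWKKWWWWWWWWWWWWWWWKKKKKKKKKKWWWWWWWWWWWgKgWWWWWWWWWWWW
[-0.79  0.05  1.91  0.45  0.88  0.54] [[0.883, 0.001, 0.469], [0.001, -1.0, 0.001], [0.469, -0.0, -0.883]]
butt [255.98921664 190.96409584]
ferr [256.14565324 293.04233649]
tool delta to grasp [-0.025   0.0004  0.1046]
```

Request:
carry_out --targets '[{"dx":-0.023,"dy":0.003,"dz":0.03,"rx":0,"ry":0,"rz":0},{"dx":0,"dy":0,"dz":0.03,"rx":0,"ry":0,"rz":0},{"dx":0,"dy":0,"dz":0.015,"rx":0,"ry":0,"rz":0},{"dx":0,"dy":0,"dz":0,"rx":0,"ry":0,"rz":0},{"dx":0,"dy":0,"dz":0,"rx":0,"ry":0,"rz":0}]'

```text
time: 22.35
eef_pos: [0.5528, -0.2616, 0.0839]
ee_rot: [0.97, 0.001, 0.243, 0.0]
ft_force: [-0.3, 0.4, 0.4]
opening: 0.0337
finger_force: 0.0
```

```bash
python3 prof.py 108; python3 - <<'E'
from h import *
c=robot.calibration("wrist");o=robot.observe();M=Ro.from_quat(o["ee_rot"]).as_matrix()
for n,X in dict(butt=(.5698,-.2588,.0972),ferr=(.4904,-.259,.0548)).items():print(n,w2px(c,X))
T=np.array([.5635,-.259,.0559]);print("tool delta",(M.T@(T-o["eef_pos"])).round(4))
E
```

```text
[ 0.55278808 -0.26202718  0.08453277] [9.69949141e-01 1.35197089e-03 2.43303299e-01 5.83004876e-04] [ 0.51987019 -0.10098903  0.84633449] 0.03398019416103601
108 gWWWWWWWWWWWWWWWWWWWWWWWWWWWWWWWWWWWWWWWWWWWWWWWWWWWWWWWWWWWWWWWWW
116 WWWWWWWWWWWWWWWWWWWWWWWWWWWWWWWWWWWWWWWWWWWWWWWWWWWWWWWWWWWWWWWWWW
124 WWWWWWWWWWWWWWWWWWWWWWWWWWWWWWWWWWWWWWWWWWWWWWWWWWWWWWWWWWWWWWWWWW
132 WWWWWWWWWWWWWWWWWWWWWWWWWWWWWWWWWWWWWWWWWWWWWWWWWWWWWWWWWWWWWWWWWW
140 WWWWWWWWWWWWWWWWWWWWWWWWWWWWWWWWWWWWWWWWWWWWWWWWWWWWWWWWWWWWWWWWWW
148 WWWWWWWWWWWWWWWWWWWWWWWWWWWWWWWWWWWWWWWWWWWWWWWWWWWWWWWWWWWWWWWWWW
156 WWWWWWWWWWWWWWWWWWWWWWWWWWWWWWWWWWWWWWWWWWWWWWWWWWWWWWWWWWWWWWWWWW
164 WWWWWWWWWWWWWWWWWWWWWWWWWWWWWWWWWWWWWWWWWWWWWWWWWWWWWWWWWWWWWWWWWW
172 WWWWWWWWWWWWWWWWWWWWWWWWWWWWWWWWWWWWWWWWWWWWWWWWWWWWWWWWWWWWWWWWWW
180 WWWWWWWWWWWWWWWWWWWWWWWWWWWWWWWWWWWWWWWWWWWWWWWWWWWWWWWWWWWWWWWWWW
188 WWWWWWWWWWWWWWWWWWWWWWWWgKKKKKKKKKKKKKgWWWWWWWWWWWWWWWWWWWWWWWWWWW
196 WWWWWWWWWWWWWWWWWWWWWWWWKKKKKKKKKKKKKKKWWWWWWWWWWWWWWWWWWWWWWWWWWW
204 WWWWWWWWWWWWWWWWWWWWWWWWKKKKKWWWWWKKKKKWWWWWWWWWWWWWWWWWWWWWWWWWWW
212 WWWWWWWWWWWWWWWWWWWWWWWWKKKKKKKKKKKKKKKWWWWWWWWWWWWWWWWWWWWWWWWWWW
220 WWWWWWWWWWWWWWWWWWWWWWWWKKKKKKKKKKKKKKKWWWWWWWWWWWWWWWWWWWWWWWWWWW
228 WWWWWWWWWWWWWKKWWWWWWWWWgKKKKKKKKKKKKKKWWWWWWWWWWWWgKgWWWWWWWWWWWW
butt [249.89836112 190.52443929]
ferr [250.51590307 333.28840784]
tool delta [-0.0041 -0.0031  0.0303]
```

Request:
carry_out --targets '[{"dx":-0.002,"dy":-0.0013,"dz":0.012,"rx":0,"ry":0,"rz":0},{"dx":0,"dy":0,"dz":0.01,"rx":0,"ry":0,"rz":0},{"dx":0,"dy":0,"dz":0.008,"rx":0,"ry":0,"rz":0},{"dx":0,"dy":0,"dz":0,"rx":0,"ry":0,"rz":0},{"dx":0,"dy":0,"dz":0,"rx":0,"ry":0,"rz":0}]'

```text
time: 22.9
eef_pos: [0.5634, -0.2598, 0.0552]
ee_rot: [0.97, 0.001, 0.242, -0.0]
ft_force: [-0.1, 1.1, -0.1]
opening: 0.0341
finger_force: 0.0
```

Request:
carry_out --targets '[{"dx":0,"dy":0,"dz":0,"rx":0,"ry":0,"rz":0},{"dx":0,"dy":0,"dz":0,"rx":0,"ry":0,"rz":0},{"dx":0,"dy":0,"dz":0,"rx":0,"ry":0,"rz":0},{"dx":0,"dy":0,"dz":0,"rx":0,"ry":0,"rz":0},{"dx":0,"dy":0,"dz":0,"rx":0,"ry":0,"rz":0}]' --gripper 0.0 --newtons 60

```text
time: 23.4
eef_pos: [0.5637, -0.2603, 0.0561]
ee_rot: [0.97, 0.001, 0.243, 0.0]
ft_force: [-1.1, -0.5, 1.9]
opening: 0.0138
finger_force: 59.8
```

Request:
carry_out --targets '[{"dx":0,"dy":0,"dz":-0.01,"rx":0,"ry":0,"rz":0},{"dx":0,"dy":0,"dz":-0.03,"rx":0,"ry":0,"rz":0},{"dx":0,"dy":0,"dz":-0.04,"rx":0,"ry":0,"rz":0},{"dx":0,"dy":0,"dz":0,"rx":0,"ry":-7.02,"rz":0},{"dx":0,"dy":0,"dz":0,"rx":0,"ry":-7.02,"rz":0},{"dx":0,"dy":0,"dz":0,"rx":0,"ry":-7.02,"rz":0},{"dx":0,"dy":0,"dz":0,"rx":0,"ry":-7.02,"rz":0},{"dx":0.008,"dy":-0.04,"dz":0,"rx":0,"ry":0,"rz":0},{"dx":0.008,"dy":-0.04,"dz":0,"rx":0,"ry":0,"rz":0},{"dx":0.008,"dy":-0.04,"dz":0,"rx":0,"ry":0,"rz":0},{"dx":0.008,"dy":-0.04,"dz":0,"rx":0,"ry":0,"rz":0},{"dx":0.008,"dy":-0.04,"dz":0,"rx":0,"ry":0,"rz":0},{"dx":0,"dy":0,"dz":0.05,"rx":0,"ry":0,"rz":0},{"dx":0,"dy":0,"dz":0.04,"rx":0,"ry":0,"rz":0},{"dx":0,"dy":0,"dz":0,"rx":0,"ry":0,"rz":0},{"dx":0,"dy":0,"dz":0,"rx":0,"ry":0,"rz":0}]'

```text
time: 25.0
eef_pos: [0.565, -0.06, 0.0362]
ee_rot: [1.0, 0.0, -0.001, -0.0]
ft_force: [0.9, -0.7, -0.2]
opening: 0.0138
finger_force: 59.4
```

Request:
carry_out --targets '[{"dx":0,"dy":0,"dz":0.02,"rx":0,"ry":0,"rz":0},{"dx":0,"dy":0,"dz":0.01,"rx":0,"ry":0,"rz":0},{"dx":0,"dy":0,"dz":0,"rx":0,"ry":0,"rz":0},{"dx":0,"dy":0,"dz":0,"rx":0,"ry":0,"rz":0}]'

```text
time: 25.4
eef_pos: [0.5667, -0.0605, 0.0077]
ee_rot: [1.0, 0.0, 0.001, 0.0]
ft_force: [1.0, -0.1, -0.3]
opening: 0.0138
finger_force: 59.4
```

```bash
python3 - <<'E'
from h import *
c=robot.calibration("top");im=robot.get_image("top");o=robot.observe();print(o["eef_pos"],o["opening"],o["finger_force"],o["ee_rot"])
e=o["eef_pos"]; g=im.mean(2)
u0,v0=w2px(c,[e[0]-.125,e[1],.02]);u1,v1=w2px(c,[e[0]+.025,e[1],.02]);print(u0,v0,u1,v1)
for r in range(int(v1)-6,int(v0)+8,4):print(r,im[r,int(u0)-8:int(u0)+9:2].mean(1).astype(int).tolist())
E
```

```text
[ 0.56688324 -0.06050851  0.00782515] 0.013635077492436158 59.367181062698364 [9.99999097e-01 3.69005855e-04 1.25374295e-03 3.13955587e-04]
274.4684441129943 230.55276721448982 272.7164089398383 177.07270499075847
171 [66, 68, 69, 72, 71, 73, 75, 75, 77]
175 [49, 52, 54, 56, 59, 60, 62, 65, 64]
179 [32, 38, 41, 37, 38, 40, 43, 46, 48]
183 [43, 37, 34, 36, 38, 43, 49, 47, 37]
187 [12, 15, 30, 39, 41, 44, 45, 41, 36]
191 [128, 75, 29, 4, 9, 12, 13, 27, 67]
195 [76, 79, 59, 9, 13, 40, 80, 77, 77]
199 [76, 77, 74, 13, 13, 37, 78, 77, 75]
203 [78, 77, 74, 11, 8, 34, 79, 76, 77]
207 [82, 81, 80, 79, 79, 82, 78, 76, 77]
211 [82, 82, 81, 79, 82, 82, 82, 84, 87]
215 [89, 89, 90, 86, 85, 84, 81, 84, 83]
219 [37, 44, 65, 77, 83, 86, 83, 79, 77]
223 [77, 73, 63, 42, 36, 28, 29, 51, 72]
227 [78, 78, 78, 77, 76, 75, 69, 65, 51]
231 [78, 78, 76, 76, 75, 75, 75, 69, 68]
235 [78, 77, 77, 75, 76, 74, 75, 73, 65]
```

Request:
carry_out --targets '[{"dx":0,"dy":0,"dz":0.012,"rx":0,"ry":0,"rz":0},{"dx":0,"dy":0,"dz":0.006,"rx":0,"ry":0,"rz":0},{"dx":0,"dy":0,"dz":0.003,"rx":0,"ry":0,"rz":0},{"dx":0,"dy":0,"dz":0,"rx":0,"ry":0,"rz":0},{"dx":0,"dy":0,"dz":0,"rx":0,"ry":0,"rz":0}]'

```text
time: 25.95
eef_pos: [0.5656, -0.0599, -0.015]
ee_rot: [1.0, 0.001, -0.0, -0.0]
ft_force: [-0.6, -0.1, 0.4]
opening: 0.0139
finger_force: 59.4
```

Request:
carry_out --targets '[{"dx":0,"dy":0,"dz":0.003,"rx":0,"ry":0,"rz":0},{"dx":0,"dy":0,"dz":0.002,"rx":0,"ry":0,"rz":0},{"dx":0,"dy":0,"dz":0,"rx":0,"ry":0,"rz":0}]'

```text
time: 26.25
eef_pos: [0.5654, -0.0599, -0.02]
ee_rot: [1.0, 0.001, -0.0, -0.0]
ft_force: [-0.0, -0.4, -0.7]
opening: 0.0139
finger_force: 59.4
```

Request:
carry_out --targets '[{"dx":0,"dy":0,"dz":0.001,"rx":0,"ry":0,"rz":0},{"dx":0,"dy":0,"dz":0,"rx":0,"ry":0,"rz":0}]'

```text
time: 26.45
eef_pos: [0.5657, -0.06, -0.0207]
ee_rot: [1.0, 0.001, -0.0, -0.0]
ft_force: [0.0, -0.5, 0.0]
opening: 0.0139
finger_force: 59.4
```

Request:
carry_out --targets '[{"dx":0,"dy":0,"dz":0,"rx":0,"ry":0,"rz":0},{"dx":0,"dy":0,"dz":0,"rx":0,"ry":0,"rz":0},{"dx":0,"dy":0,"dz":0,"rx":0,"ry":0,"rz":0},{"dx":0,"dy":0,"dz":-0.01,"rx":0,"ry":0,"rz":0},{"dx":0,"dy":0,"dz":-0.04,"rx":0,"ry":0,"rz":0},{"dx":0,"dy":0,"dz":-0.05,"rx":0,"ry":0,"rz":0},{"dx":-0.025,"dy":0,"dz":-0.02,"rx":0,"ry":0,"rz":0},{"dx":-0.025,"dy":0,"dz":0,"rx":0,"ry":0,"rz":0},{"dx":0,"dy":0,"dz":0,"rx":0,"ry":0,"rz":0},{"dx":0,"dy":0,"dz":0,"rx":0,"ry":0,"rz":0}]' --gripper 0.034

```text
time: 27.45
eef_pos: [0.5158, -0.0601, 0.1]
ee_rot: [1.0, 0.0, 0.001, 0.0]
ft_force: [0.7, 0.5, 1.2]
opening: 0.034
finger_force: 0.0
```

```bash
python3 prof.py 60 | awk 'NR==1||NR%2==0'; python3 - <<'E'
from h import *
c=robot.calibration("wrist");im=robot.get_image("wrist");o=robot.observe();e=o["eef_pos"]
m,y,a,b,k=black_axis(im,c,(225,60,65,150),.012);d=np.array([np.cos(y),np.sin(y)])
print(m,y,a,b,k,"origin",m+d*(b-.075),"eef",e,w2px(c,[*(m+d*(a)),.012]))
E
```

```text
[ 0.51627554 -0.06017271  0.09971858] [9.99999655e-01 5.00959931e-04 6.49872010e-04 1.29887264e-04] [ 0.08066478 -0.02285851  0.12620058] 0.03377891955777303
60 WWWWWWWWWWWWWWWWWWWWWWWWWWWWWWWWWWWWWWWWWWWWWWWWWWWWWWWWWWWWWWWWWW
76 WWWWWWWWWWWWWWWWWWWWWWWWWWWWWWWWWWWWWWWWWWWWWWWWWWWWWWWWWWWWWWWWWW
92 WWWWWWWWWWWWWWWWWWWWWWWWWWWWgKKKKKKKKKWWWWWWWWWWWWWWWWWWWWWWWWWWWW
108 WWWWWWWWWWWWWWWWWWWWWWWWWWWWKKKKKKKKKKgWWWWWWWWWWWWWWWWWWWWWWWWWWW
124 WWWWWWWWWWWWWWWWWWWWWWWWWWWWKKKKKKKKKKgWWWWWWWWWWWWWWWWWWWWWWWWWWW
140 WWWWWWWWWWWWWWWWWWWWWWWWWWWWKKKKKKKKKKWWWWWWWWWWWWWWWWWWWWWWWWWWWW
156 WWWWWWWWWWWWWWWWWWWWWWWWWWWWKKKKKKKKKKWWWWWWWWWWWWWWWWWWWWWWWWWWWW
172 WWWWWWWWWWWWWWWWWWWWWWWWWWWWKKKKKKKKKKWWWWWWWWWWWWWWWWWWWWWWWWWWWW
188 WWWWWWWWWWWWWWWWWWWWWWWWWWWWKKKKKKKKKKWWWWWWWWWWWWWWWWWWWWWWWWWWWW
204 WWWWWWWWWWWWWWWWWWWWWWWWWWWWWWWWWWWWWWWWWWWWWWWWWWWWWWWWWWWWWWWWWW
220 WWWWWWWWWWWWWWWWWWWWWWWWWWWWWWgWWWWWWWWWWWWWWWWWWWWgggWWWWWWWWWWWW
[ 0.54987228 -0.05990017] -0.004407896668052666 -0.04219908760233283 0.040675733480378215 2003 origin [ 0.51554834 -0.05974887] eef [ 0.51644288 -0.06018337  0.09949134] [255.1266265  196.04772065]
```

Laid flat: origin (0.5155, -0.060), yaw ≈ 0. I'll regrasp it by the middle.

Request:
carry_out --targets '[{"dx":0,"dy":0,"dz":0.045,"rx":0,"ry":0,"rz":0},{"dx":0,"dy":0,"dz":0.04,"rx":0,"ry":0,"rz":0},{"dx":0,"dy":0,"dz":0.022,"rx":0,"ry":0,"rz":0},{"dx":0,"dy":0,"dz":0.01,"rx":0,"ry":0,"rz":0},{"dx":0,"dy":0,"dz":0.004,"rx":0,"ry":0,"rz":0},{"dx":0,"dy":0,"dz":0,"rx":0,"ry":0,"rz":0},{"dx":0,"dy":0,"dz":0,"rx":0,"ry":0,"rz":0}]'

```text
time: 28.25
eef_pos: [0.5174, -0.0605, -0.0204]
ee_rot: [1.0, 0.001, 0.001, 0.0]
ft_force: [-0.9, 0.1, 0.7]
opening: 0.0342
finger_force: 0.0
```

Request:
carry_out --targets '[{"dx":0,"dy":0,"dz":0,"rx":0,"ry":0,"rz":0},{"dx":0,"dy":0,"dz":0,"rx":0,"ry":0,"rz":0},{"dx":0,"dy":0,"dz":0,"rx":0,"ry":0,"rz":0},{"dx":0,"dy":0,"dz":0,"rx":0,"ry":0,"rz":0},{"dx":0,"dy":0,"dz":0,"rx":0,"ry":0,"rz":0}]' --gripper 0.0 --newtons 40

```text
time: 28.75
eef_pos: [0.5172, -0.0605, -0.0202]
ee_rot: [1.0, 0.001, 0.002, 0.0]
ft_force: [0.3, 0.1, 6.4]
opening: 0.0138
finger_force: 40.3
```

Request:
carry_out --targets '[{"dx":0,"dy":0,"dz":-0.02,"rx":0,"ry":0,"rz":0},{"dx":0,"dy":0,"dz":-0.04,"rx":0,"ry":0,"rz":0},{"dx":0,"dy":0,"dz":-0.04,"rx":0,"ry":0,"rz":-3.1},{"dx":0.0128,"dy":-0.0401,"dz":0,"rx":0,"ry":0,"rz":0},{"dx":0.0128,"dy":-0.0401,"dz":0,"rx":0,"ry":0,"rz":0},{"dx":0.0128,"dy":-0.0401,"dz":0,"rx":0,"ry":0,"rz":0},{"dx":0.0128,"dy":-0.0401,"dz":0,"rx":0,"ry":0,"rz":0},{"dx":0.0128,"dy":-0.0401,"dz":0,"rx":0,"ry":0,"rz":0},{"dx":0.0128,"dy":-0.0401,"dz":0,"rx":0,"ry":0,"rz":0},{"dx":0,"dy":0,"dz":0.02,"rx":0,"ry":0,"rz":0},{"dx":0,"dy":0,"dz":0.02,"rx":0,"ry":0,"rz":0},{"dx":0,"dy":0,"dz":0,"rx":0,"ry":0,"rz":0},{"dx":0,"dy":0,"dz":0,"rx":0,"ry":0,"rz":0}]'

```text
time: 30.05
eef_pos: [0.5783, 0.1843, 0.0378]
ee_rot: [1.0, 0.028, -0.001, 0.0]
ft_force: [-0.1, 0.2, -1.0]
opening: 0.0146
finger_force: 39.5
```

```bash
python3 prof.py 44|awk 'NR==1||NR%2==0'; python3 - <<'E'
from h import *
c=robot.calibration("wrist");e=robot.observe()["eef_pos"];print(e,robot.observe()["ee_rot"])
y=.0545
for a,b,z in((.081,.012,.025),(.081,-.012,.025),(.022,.012,.025),(.022,-.012,.025)):
    print(a,b,w2px(c,[.5795+a*np.cos(y)-b*np.sin(y),.1837+a*np.sin(y)+b*np.cos(y),z]).round(1))
d=np.array([np.cos(y),np.sin(y),0]);print("butt",w2px(c,e+.0735*d+[0,0,.0323]))
E
```

```text
[0.57937828 0.18424017 0.03884396] [ 9.99623154e-01  2.74491412e-02  3.04357050e-04 -3.62793836e-05] [ 0.42244737 -0.30939609 -0.51030838] 0.014440898048280533
44 BBBBBKGGBBBBBBBBBWWWWWWWWWWWWWWWWWWWWWWWWWWWWWWWWWW.BBBBBBBBGGGGGG
60 BBBBBKGGGBBBBBBBBWWWWWWWWWWWWWWWWWWWWWWWWWWWWWWWWWW.BBBBBBBBGGGGGG
76 BBBBBBGGGBBBBBBBBWWWWWW.BBBBBBBBBBBBBBBBBBBBBWWWWWWBBBBBBBBGGGGGGG
92 BBBBBBKGGBBBBBBBB.WWWWWgKKKKKKKKKKKKKKKKKKKB.WWWWWWBBBBBBBBGGGGGG.
108 BBBBBBKGGBBBBBBBB.WWWWWgKKKKKKWWWWWWWKKKKKKBgWWWWWgBBBBBBBBGGGGGGW
124 BBBBBBBGGGBBBBBBBBWWWWWgKKKKKKKKKKKKKKKKKKKBgWWWWW.BBBBBBBGGGGGG.W
140 BBBBBBBGGGBBBBBBBBWWWWWWKKKKKKKKKKKKKKKKKKKBWWWWWWBBBBBBBBGGGGGGgW
156 BBBBBBBKGGBBBBBBBBWWWWWWKKKKKKKKKKKKKKKKKKKBWWWWWWBBBBBBBBGGGGGGWW
172 BBBBBBBBGGGBBBBBBB.WWWWWKKKKKKKKKKKKKKKKKKBBWWWWWWBBBBBBBGGGGGG.WW
188 BBBBBBBBGGGBBBBBBBBBBBBBBKKKKKKKKKKKKKKKKKBBBBBBBBBBBBBBBGGGGGGWWW
204 BBBBBBBBBGGBBBBBBBBBBBBBBKKKKKKKKKKKKKKKKKBBBBBBBBBBBBBBBGGGGG.WWW
220 BBBBBBBBBGGGBBBBBBBBBBBBBKKKKKKKKKKKKKKKKKBBBBBBBBBBBBBBGGGGGGgWWW
[0.57937828 0.18424017 0.03884396] [ 9.99623154e-01  2.74491412e-02  3.04357050e-04 -3.62793836e-05]
0.081 0.012 [234.4  74.6]
0.081 -0.012 [279.2  74.6]
0.022 0.012 [236.1 181.5]
0.022 -0.012 [277.2 181.5]
butt [255.82064916  85.23180212]
```

Request:
carry_out --targets '[{"dx":0.001,"dy":0.0009,"dz":0.02,"rx":0,"ry":0,"rz":0},{"dx":0,"dy":0,"dz":0.014,"rx":0,"ry":0,"rz":0},{"dx":0,"dy":0,"dz":0.008,"rx":0,"ry":0,"rz":0},{"dx":0,"dy":0,"dz":0.0045,"rx":0,"ry":0,"rz":0},{"dx":0,"dy":0,"dz":0,"rx":0,"ry":0,"rz":0},{"dx":0,"dy":0,"dz":0,"rx":0,"ry":0,"rz":0}]'

```text
time: 30.7
eef_pos: [0.5807, 0.1836, -0.0078]
ee_rot: [1.0, 0.028, 0.001, -0.0]
ft_force: [0.7, -0.8, -0.6]
opening: 0.0145
finger_force: 39.5
```

Request:
carry_out --targets '[{"dx":0,"dy":0,"dz":0,"rx":0,"ry":0,"rz":0},{"dx":0,"dy":0,"dz":0,"rx":0,"ry":0,"rz":0},{"dx":0,"dy":0,"dz":0,"rx":0,"ry":0,"rz":0},{"dx":0,"dy":0,"dz":-0.01,"rx":0,"ry":0,"rz":0},{"dx":0,"dy":0,"dz":-0.04,"rx":0,"ry":0,"rz":0},{"dx":0,"dy":0,"dz":-0.05,"rx":0,"ry":0,"rz":0},{"dx":-0.03,"dy":-0.02,"dz":-0.05,"rx":0,"ry":0,"rz":0},{"dx":-0.03,"dy":-0.02,"dz":-0.05,"rx":0,"ry":0,"rz":0},{"dx":-0.03,"dy":-0.02,"dz":-0.04,"rx":0,"ry":0,"rz":0},{"dx":0,"dy":0,"dz":0,"rx":0,"ry":0,"rz":0},{"dx":0,"dy":0,"dz":0,"rx":0,"ry":0,"rz":0}]' --gripper 0.034

```text
time: 31.8
eef_pos: [0.5014, 0.2309, 0.2123]
ee_rot: [1.0, 0.028, 0.002, -0.0]
ft_force: [0.3, -0.9, -0.2]
opening: 0.0338
finger_force: 0.0
```

```bash
cat > fin.py <<'E'
from h import *
c=robot.calibration("wrist");im=robot.get_image("wrist");g=cv2.GaussianBlur(im,(3,3),0).astype(int)
o=robot.observe();print(o["eef_pos"],o["time"])
hsv=cv2.cvtColor(im,cv2.COLOR_BGR2HSV)
def cls(p):
    h,s,v=map(int,p); return "K" if v<75 else "B" if 98<h<132 and s>110 else "W" if s<60 and v>120 else "."
for n,cx,cy,y,L in(("short",.5762,.2453,.053,.12),("long",.5727,.3071,.0555,.18),("medium",.5795,.1837,.0545,.15)):
    d=np.array([np.cos(y),np.sin(y)]);p=np.array([-d[1],d[0]])
    for b in(.0,):
        s=""
        for a in np.arange(-.1,.1,.002):
            u,v=w2px(c,[*(np.array([cx,cy])+a*d+b*p),.02]).round().astype(int)
            s+=cls(hsv[v,u]) if 0<=v<384 and 0<=u<512 else "?"
        print(n,s)
    for a in(-.04,.0,.03):
        s=""
        for b in np.arange(-.016,.0161,.001):
            u,v=w2px(c,[*(np.array([cx,cy])+a*d+b*p),.022]).round().astype(int);s+=cls(hsv[v,u]) if 0<=v<384 and 0<=u<512 else "?"
        print("   ",a,s)
E
python3 fin.py
```

```text
[0.50085375 0.23019392 0.21032952] 31.85
short WWWWWWWWWWWWWWWWW.BBBWWWWWWWWWWWWWWWWWWWWWWWWWWKKKKKKKKKKKKKKKKKKKKKKKKKKKKWWWWKKB.KWWWWWWWWWWWW????
    -0.04 WWWWBBBBWWWWWWWWWWWWWWWWBBBBKWWWW
    0.0 BBBBBBBBKKKKKKKKKKKKKKKKBBBBBBBBB
    0.03 WWWWWBBBKKKKKKKKKKKKKKKKKBBBKWWWW
long WWWBBB.WWWWWWWWWWWWWWWWWWWWWWWWWWWWWWWWWWWKWW.KKKKKKKKKKKKKKKKKKKKKKKKKKKKKKKKKKKKKKKKKKK.WWWKKK????
    -0.04 WWWWWWBKWWWWWWWWWWWWWWW.BBB.KWWWW
    0.0 BBBBBBBKKKKKKKKKKKKKKKKKBBBBBBBBB
    0.03 WWWWW.BKKKKKKKKKKKKKKKKKBBB.KWWWW
medium WWWWWWWWWW.BBWWWWWWWWWWWWWWWWWWWWWWWWWWWW..WWWKKKKKKKKKKKKKKKKKKKKKKKKKKKKKKKKKKKKWWW.KKBB.WWWWW????
    -0.04 WWWW..BBBBWWWWWWWWWWWWWWW.BWWWWWW
    0.0 BBBBBBBBKKKKKKKKKKKKKKKKKKBBBBBBB
    0.03 WWWWW..BBKKKKKKKKKKKKKKKKBBBWWWWW
```

All three lie centred in their lanes, with blue floor showing at the blade ends and along the sides. Handing in.

```bash
python3 -c "
from station import robot
print(robot.finish_job())"
```

```text
the job is handed in; nothing more can be done
None
```

I handed in the job at about 32 s with all three black-handled spatulas in their rows; the last wrist-camera check showed each centred in its lane. No verdict came back, and I did not re-measure the bystanders, though the arm never worked near them.

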